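Unlock the pillbox with its flat key

ROBOT

A 6-joint arm with a two-finger parallel gripper is mounted at the origin on the work surface. World frame = base frame: x ahead of the robot, y to its left, z up, the work surface at z = 0. Lengths are in m, angles in rad, forces in N, time in s.
With the tool pointing down it reaches from about 0.35 to 0.975 m from the base axis. Payload 4.9 kg.
Tool frame: the origin (TCP) lies at the very end of the fingers, on their centre line; the grasp point (between the pads) lies 19 mm behind it; z points along the fingers, y is the line along which they close (so a half turn about z gives the same grasp; the last joint's range is limited). The gripper opens to 85 mm and grips with 20 to 120 N. Pads are 22 mm wide; open, the fingers measure 114 mm over their backs; the gripper's body (76 mm by 85 mm) begins 54 mm behind the grasp point. The pads swing forward as they close: fully open they stand 13 mm farther back than shut.
Start: joints at [1.178, 0.053, 1.613, -0, 1.476, -0.119], TCP at [0.169, 0.602, 0.231] pointing down, gripper open.
Joint ranges: [-3.01, 3.01], [-1.01, 2.22], [0.06, 2.58], [-1.02, 4.17], [0.09, 2.62], [-3.14, 3.14]. Speed limits (rad/s): [2.57, 2.57, 3.14, 3.14, 3.14, 3.14].

INTERFACE

Orientations are given as a rotation vector (axis times angle).
In Python, from station import get_obs, get_image, get_calibration, finish_job gives the robot as it stands.
- The arm moves only by the tool servo_tool, never from a script. Its argument "increments" is a list of rows, each a list of 5 numbers: the opening, from 0 (shut) to 1 (fully open), then the shift along the tool's x, y, z in mm, then the turn about the tool's z in degrees. In form: [[jaw, tx, ty, tz, spin], ...]. A call has 1 to 12 rows; each row shifts and turns the commanded pose from where the row before left it, along the tool's axes as they then stand; what a row does not reach is not made up. A row lasts 1/8 s, in which the tool goes at most 62.5 mm and 10.7 degrees, less where a joint would pass 70% of its speed; a pose out of reach is approached as far as the arm can. A call is refused whole if a number of a shift passes 62.5 or a number of a turn 10.7, either way. A call with a gripper value outside its range is refused whole. The fingers move at their own pace and stop on an object; "force" is the grip in N (left out, the last holds). Time passes only in rows, so rows that do not move let the fingers close. It gives the time, the measured TCP pose, the force, the opening and the grip force at its end, in the units of the state.
- get_obs(): the state, without advancing time (a new reading comes with each control period).
- get_image(name): name is "scene" or "side" or "wrist"; returns the picture (400x640x3 uint8, red, green, blue); there is no depth.
- get_calibration(name): a dict with "fx", "fy", "cx", "cy" (pixels), "R" (3x3) and "t" (3): a world point X has camera coordinates R X + t; the wrist camera has in their place "mount" (4x4, takes a point from camera to tool coordinates, whose origin is the TCP and whose axes are the flange's). Camera axes: x right, y down, z forward; pixel columns grow to the right and rows downward; lengths in m; the calibration is good to about 2 mm. A picture is of the moment at which its call begins: read the wrist's pose just before it. get_calibration takes no time and is no camera call.
- finish_job(): hands the job in; it is judged then, once.
The state is a dict: "t": time; "q": joint angles; "dq": joint speeds; "effort": joint torques, N m; "tool_pos": TCP position; "tool_rot": TCP orientation; "contact_force": force on the tool from outside, world axes, zero at the start; "wrist_torque": the same for the moment, N m; "opening": finger opening in m; "grip_force": force on a finger pad.
Only numpy, scipy, OpenCV 4.12 (cv2) and the standard library are available. Lean on these libraries where they do the work, as an engineer would, in place of code of your own. Each camera call takes 0.05 s, during which the arm holds its last target. There are 200 camera calls.

TASK

Unlock the steel pillbox: take the blue-handled flat key out of its bamboo stand and push its blade down the slanted keyway until the middle of the blade's red band is level with the keyway's mouth, so that the white latch tab sits over its green mark; too far jams the latch. Then put the key back upright in its stand, all the way down, and let go. Leave the comb, the candleholder and the cactus figure where they are.

Things in the scene. Friction and masses are not known exactly. Their poses are not given: they have to be found in the camera images.
- key: Flat key 150 mm long, same both ways round. Origin: centre of the blade's tip; z towards the handle, x thickness, y width. Steel blade 6 (x) x 30 (y) mm, z 0 to 100 mm, the last 6 mm at the tip 4 x 26. Red band 6 mm wide centred at z = 38 mm. Blue handle 18 (x) x 40 (y) mm, z 100 to 150 mm. It starts upright in the stand, leaning up to 6 degrees.
- stand: Bamboo block, fixed, 70 (x) x 90 (y) x 62 mm high; origin at the centre of its underside, z up. In its top is a centred vertical slot, 11 mm (x) by 37 mm (y), 50 mm deep (floor 12 mm above the origin). The key stands in it with its tip on that floor, axes parallel to the block's.
- pillbox: Stainless steel pillbox, fixed, 100 (x) x 150 (y) x 38 mm high; origin at the centre of its underside, z up, front to -x. A brass slanted lock housing (body lock) rises from its top. Near the rear edge (x = +41 mm) a white latch tab slides along y towards a 16 mm wide green mark at y = +16 mm.
- lock: Slanted keyway: brass tube, outside 27 (x) x 56 (y) mm. Origin: centre of its open mouth, at (-20, 0, 85) mm in the pillbox frame; z points out along the keyway, leaning 35 degrees from vertical towards the pillbox's -x. Slot 11 mm (x) by 36 mm (y), about 48 mm deep along -z, closed below by a stiff orange plunger.
- plunger (a joint): How far the orange plunger in the keyway has been pushed in (m), 0 to 0.026. Its face lies 22 mm plus this value below the mouth. It stays where it is left (about 3 N to move, it does not come back). 0.016 is unlocked: the key tip is then 38 mm below the mouth.
- latch (a joint): Position of the white latch tab (m) along the pillbox's +y, geared to the plunger: twice its travel. 0.032 puts it centrally over the green mark.
- comb: Purple plastic wide-tooth comb, 170 x 40 x 6 mm, lying flat; origin at the centre of its underside, x along it. Bystander.
- candleholder: Round concrete candleholder, empty, 70 mm across, 50 mm high; origin at the centre of its underside. Bystander.
- cactus: Ceramic cactus figure in a terracotta pot, 82 mm wide over its arms, 105 mm tall; origin at the centre of its underside. Bystander.
- tray: Round bamboo turntable tray, fixed, 220 mm across, carrying three glass jars up to 83 mm high; origin at the centre of its underside. Bystander.
There are look-alikes about, which are no part of the job. What is shaped like the key but black or yellow is not meant.

How it is judged:
By the outcome, as a careful person would: the job done as asked, in the order asked, and still so for the second after the job is handed in, with the robot touching nothing.
It also fails if it takes over 61 s, if anything falls off the work surface, if the arm or the gripper's body presses on something with over 40 N, if the wrist force passes 120 N, or if a joint passes its speed limit or range.

## Working session

There is one attempt and no reset: what is moved stays moved. The work goes in short steps, Python scripts to look and compute and a tool call to move; the robot and the scene stay as the last step left them, time stands still between calls to the robot, and variables do not carry over. Pictures are saved under pics/ and viewed, at most 10 in all, crops included, and the job is handed in when it is done.

Besides the shell and the picture viewer there is one more tool, called after ">>>" as name([rows], argument=value, ...), one row to a line, values as JSON. servo_tool: Moves the arm, as the interface text tells. Its arguments: {"type":"object","properties":{"increments":{"type":"array"},"force":{"type":"number"}},"required":["increments"]}

```bash
ls; mkdir -p pics
cat > h.py <<'E'
import numpy as np, cv2
from station import get_obs,get_image,get_calibration,finish_job
from scipy.spatial.transform import Rotation as Ro
def save(n,im): cv2.imwrite(f'pics/{n}.png',cv2.cvtColor(im,cv2.COLOR_RGB2BGR))
E
python3 - <<'E'
from h import *
o=get_obs();print(o)
for n in('scene','side','wrist'):
    im=get_image(n);np.save(f'{n}0.npy',im);save(n+'0',im)
    c=get_calibration(n);print(n,c)
a=np.load('scene0.npy');b=np.load('side0.npy')
save('both0',cv2.resize(np.vstack([a,b]),(0,0),fx=.75,fy=.75))
E
```

```text
pics
{'t': 0.0, 'q': array([ 1.17800420e+00,  5.33540776e-02,  1.61428104e+00, -2.55578088e-05,
        1.47604946e+00, -1.18974542e-01]), 'dq': array([ 0.00109993,  0.00183701,  0.00105062, -0.00173021, -0.00155327,
       -0.00076471]), 'effort': array([-1.66174832e-03, -3.93670642e+01, -3.70182645e+01, -1.93090686e-04,
        6.97716256e-03,  4.46555859e-06]), 'tool_pos': array([0.16875301, 0.60113044, 0.23007251]), 'tool_rot': array([-0.42869632, -3.11169437,  0.0031886 ]), 'contact_force': array([ 0.47031615, -0.87353023, -0.32693668]), 'wrist_torque': array([ 0.01809767,  0.05819877, -0.00449786]), 'grip_force': 0.0, 'opening': 0.08543338399703827}
scene {'fx': 446.730837852181, 'fy': 446.730837852181, 'cx': 318.9568953366392, 'cy': 199.6765269493853, 'R': array([[-0.44869689,  0.89360353, -0.01199287],
       [ 0.59956831,  0.29105016, -0.74552508],
       [-0.66271332, -0.34170533, -0.66636966]]), 't': array([ 0.27601202, -0.32245627,  1.89809655])}
side {'fx': 387.7667606871448, 'fy': 387.7667606871448, 'cx': 319.8726585156059, 'cy': 208.915883995143, 'R': array([[ 0.97739181, -0.2113022 ,  0.00752556],
       [-0.13720942, -0.66094717, -0.73778209],
       [ 0.16086897,  0.7200696 , -0.674997  ]]), 't': array([-0.60255943,  0.16451118,  1.17511564])}
wrist {'fx': 302.5013420300897, 'fy': 302.5013420300897, 'cx': 317.67642182381235, 'cy': 206.06973287821407, 'mount': array([[ 6.55199092e-04, -9.64855269e-01, -2.62781049e-01,
         6.66336486e-02],
       [ 9.99999689e-01,  5.17083801e-04,  5.94745543e-04,
         5.04547618e-04],
       [-4.37963547e-04, -2.62781357e-01,  9.64855309e-01,
        -1.43094838e-01],
       [ 0.00000000e+00,  0.00000000e+00,  0.00000000e+00,
         1.00000000e+00]])}
```

View pics/both0.png

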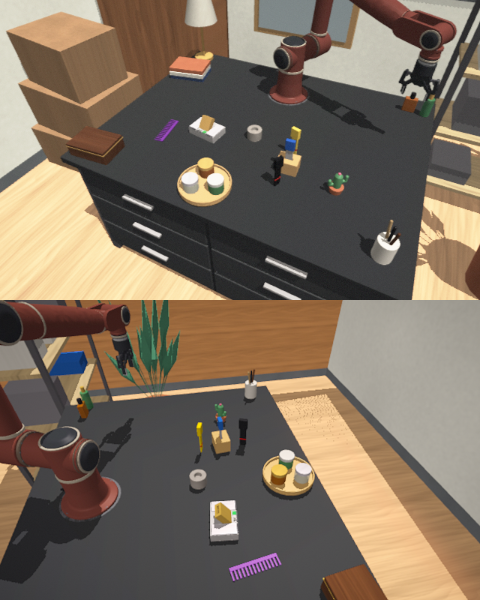

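View pics/wrist0.png

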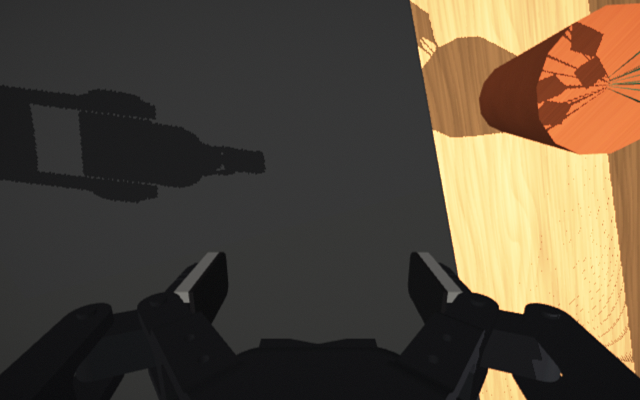

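```bash
cat >> h.py <<'E'
def ray(n,uv,o=None):
    c=get_calibration(n); uv=np.atleast_2d(uv).astype(float)
    d=np.c_[(uv[:,0]-c['cx'])/c['fx'],(uv[:,1]-c['cy'])/c['fy'],np.ones(len(uv))]
    if n=='wrist':
        M=c['mount'];Rt=Ro.from_rotvec(o['tool_rot']).as_matrix()
        return Rt@M[:3,3]+o['tool_pos'],(Rt@M[:3,:3]@d.T).T
    return -c['R'].T@c['t'],(c['R'].T@d.T).T
def onz(n,uv,z,o=None):
    p,d=ray(n,uv,o);return p+d*((z-p[2])/d[:,2])[:,None]
def tri(n1,a,n2,b,o1=None,o2=None):
    p,d=ray(n1,a,o1);q,e=ray(n2,b,o2);d=d[0];e=e[0]
    s=np.linalg.lstsq(np.c_[d,-e],q-p,rcond=None)[0]
    A=p+s[0]*d;B=q+s[1]*e;return (A+B)/2,np.linalg.norm(A-B)*1e3
def hsv(im):return cv2.cvtColor(im,cv2.COLOR_RGB2HSV)
def blobs(m,amin=15):
    n,l,s,c=cv2.connectedComponentsWithStats(m.astype(np.uint8))
    return [(np.round(c[i],1).tolist(),s[i].tolist()) for i in range(1,n) if s[i][4]>=amin]
E
python3 - <<'E'
from h import *
a=np.load('scene0.npy');b=np.load('side0.npy')
for n,im in(('scene',a),('side',b)):
    h=hsv(im);H,S,V=[h[...,i].astype(int) for i in range(3)]
    print(n,'blue',blobs((H>105)&(H<125)&(S>120)&(V>60)))
    print('green',blobs((H>45)&(H<85)&(S>120)&(V>60)))
    print('orange/brass/yellow',blobs((H>10)&(H<32)&(S>150)&(V>100),40))
A=cv2.resize(a[130:290,210:490],(0,0),fx=2.8,fy=2.8,interpolation=cv2.INTER_CUBIC)[:,:784]
save('cropA',np.vstack([cv2.resize(a[140:260,240:440],(800,480))[:,:],]) )
save('cropB',cv2.resize(b[120:330,230:440],(600,600),interpolation=cv2.INTER_CUBIC))
E
```

```text
scene blue [([386.6, 192.6], [380, 184, 15, 18, 203])]
green []
orange/brass/yellow [([548.8, 132.6], [541, 129, 16, 10, 69]), ([393.9, 180.2], [388, 171, 13, 29, 160]), ([275.6, 230.6], [268, 224, 17, 14, 126])]
side blue [([92.6, 84.9], [65, 68, 51, 33, 1209]), ([293.3, 165.3], [289, 156, 9, 18, 97])]
green [([222.9, 8.2], [222, 0, 2, 18, 19]), ([205.3, 7.1], [204, 4, 4, 8, 16]), ([190.0, 22.5], [190, 15, 1, 16, 16]), ([119.2, 141.3], [115, 138, 9, 7, 32]), ([311.8, 283.6], [310, 282, 5, 4, 18])]
orange/brass/yellow [([94.2, 3.7], [87, 0, 15, 9, 101]), ([117.4, 3.9], [107, 0, 24, 11, 184]), ([140.0, 2.1], [135, 0, 10, 6, 45]), ([178.5, 35.7], [146, 0, 55, 112, 1235]), ([198.4, 10.0], [193, 0, 10, 30, 163]), ([212.0, 8.2], [209, 0, 8, 23, 108]), ([333.8, 48.0], [221, 0, 235, 110, 21215]), ([144.8, 79.9], [122, 40, 59, 77, 1591]), ([211.1, 58.9], [209, 44, 5, 29, 75]), ([104.9, 60.0], [83, 47, 42, 30, 689]), ([180.1, 99.4], [168, 81, 25, 32, 235]), ([210.8, 96.5], [210, 84, 3, 27, 59]), ([127.8, 107.6], [117, 87, 22, 33, 340]), ([3.8, 111.5], [0, 109, 10, 8, 46]), ([108.4, 145.9], [103, 134, 12, 23, 137]), ([266.2, 178.6], [262, 163, 8, 40, 199]), ([371.3, 232.4], [361, 219, 23, 29, 501]), ([296.7, 284.5], [287, 271, 21, 27, 436]), ([473.2, 379.9], [434, 353, 82, 47, 2504]), ([437.8, 384.9], [431, 371, 16, 29, 48])]
```

View pics/cropA.png

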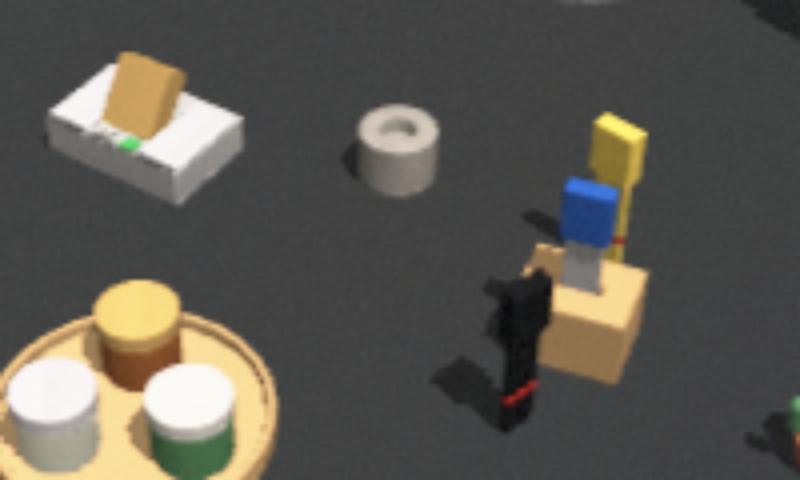

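View pics/cropB.png

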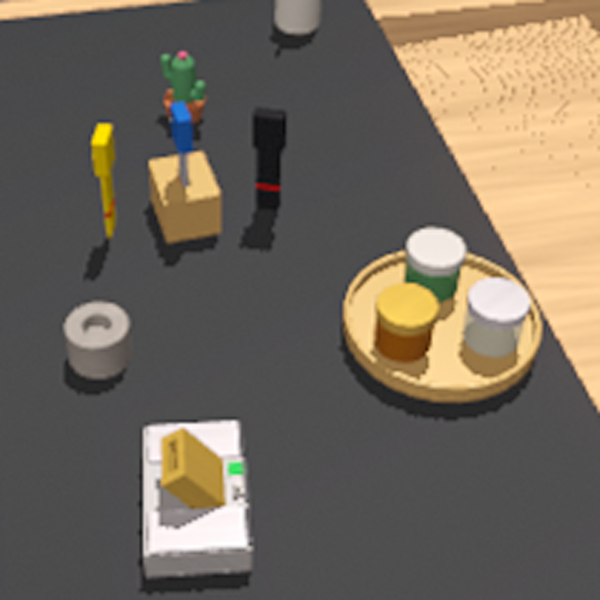

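Blue key (scene px 387,193; side 293,165) stands in the bamboo block; yellow (scene 394,180; side 266,178) and black (scene ~370,222) are the freestanding look-alikes, so the blue one is meant. The pillbox's brass keyway opens toward the robot (side ~297,284).

Run:
```python
from h import *
a=np.load('scene0.npy');b=np.load('side0.npy')
print('blue',tri('scene',[386.6,192.6],'side',[293.3,165.3]))
print('yellow h',tri('scene',[394.5,178],'side',[266,172]))
# side crop scale 600/210=2.857 off (230,120); scene crop scale 4 off (240,140)
S=lambda u,v:[230+u/2.857,120+v/2.857]; C=lambda u,v:[240+u/4,140+v/4]
print('black top',tri('scene',C(527,292),'side',S(270,130)))
print('stand top corners side',onz('side',[S(149,163),S(204,153),S(220,210),S(163,220)],.062).round(3).tolist())
print('stand scene',onz('scene',[C(536,245),C(649,270),C(625,338)],.062).round(3).tolist())
print('box top side',onz('side',[S(142,425),S(240,421),S(248,553),S(143,560)],.038).round(3).tolist())
print('box scene',onz('scene',[C(49,110),C(105,66),C(244,118),C(180,180)],.038).round(3).tolist())
print('green',onz('side',[[311.8,283.6]],.038))
o=get_obs();R=Ro.from_rotvec(o['tool_rot']).as_matrix();print(R.round(3).tolist())
```

```text
blue (array([0.5672059 , 0.20819894, 0.13351358]), np.float64(0.7702520988008104))
yellow h (array([0.47338402, 0.20279626, 0.12181464]), np.float64(2.422533634365138))
black top (array([0.6709512 , 0.19763875, 0.12833658]), np.float64(9.275107887321592))
stand top corners side [[0.53, 0.243, 0.062], [0.601, 0.249, 0.062], [0.6, 0.135, 0.062], [0.531, 0.131, 0.062]]
stand scene [[0.544, 0.164, 0.062], [0.533, 0.255, 0.062], [0.613, 0.263, 0.062]]
box top side [[0.465, -0.151, 0.038], [0.563, -0.166, 0.038], [0.54, -0.317, 0.038], [0.445, -0.305, 0.038]]
box scene [[0.54, -0.308, 0.038], [0.46, -0.298, 0.038], [0.473, -0.143, 0.038], [0.574, -0.151, 0.038]]
green [[ 0.54547906 -0.2209239   0.038     ]]
[[-0.963, 0.27, -0.001], [0.27, 0.963, -0.001], [0.0, -0.002, -1.0]]
```

>>> servo_tool([
  [1,-20,-11,-10,0],
  [1,-45,-25,-10,0],
  [1,-50,-28,-10,0],
  [1,-50,-28,-10,0],
  [1,-50,-28,-10,0],
  [1,-50,-28,-10,0],
  [1,-50,-28,-10,0],
  [1,-50,-28,-10,0],
  [1,-50,-28,-10,0],
  [1,-45,-23,-10,0],
  [1,-29,-16,0,-10],
  [1,0,0,0,-10],
])

```text
t: 1.65
tool_pos: [0.568, 0.2053, 0.3317]
tool_rot: [-0.12, 3.139, -0.001]
contact_force: [-0.9, 0.8, -1.0]
opening: 0.0853
grip_force: 0.0
```

Run:
```python
from h import *
o=get_obs();print(o['t'],o['tool_pos'],o['dq'].round(3))
im=get_image('wrist');np.save('w1.npy',im);np.save('o1.npy',o,allow_pickle=True);save('w1',im)
h=hsv(im);H,S,V=[h[...,i].astype(int) for i in range(3)]
print('blue',blobs((H>105)&(H<125)&(S>120)&(V>60)))
```

```text
1.65 [0.56796644 0.20529799 0.33169755] [ 0.035 -0.017  0.018  0.015  0.006 -1.373]
blue [([319.2, 181.2], [303, 175, 36, 22, 318])]
```

View pics/w1.png

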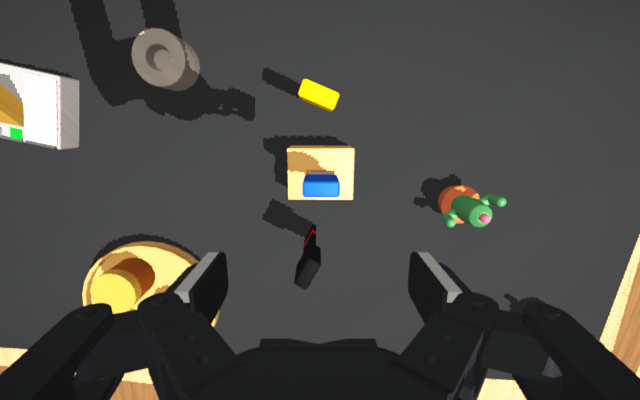

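The wrist view shows the blue handle at (321,185) centred in the stand (287–355,146–200); yellow at (318,95), black at (308,262), pillbox at left edge. Now a settled pair from two places.

>>> servo_tool([
  [1,0,0,0,0],
  [1,0,0,0,0],
])

```text
t: 1.95
tool_pos: [0.5662, 0.2085, 0.3317]
tool_rot: [-0.116, 3.139, -0.0]
contact_force: [-0.0, 0.3, 0.2]
opening: 0.0856
grip_force: 0.0
```

```bash
cat >> h.py <<'E'
def snap(k):
    o=get_obs();im=get_image('wrist');np.save(f'w{k}.npy',im);np.save(f'o{k}.npy',o,allow_pickle=True);save(f'w{k}',im);return o,im
def rect(m,win=None):
    m=m.astype(np.uint8)*255
    if win: z=np.zeros_like(m);x,y,X,Y=win;z[y:Y,x:X]=m[y:Y,x:X];m=z
    cs,_=cv2.findContours(m,cv2.RETR_EXTERNAL,cv2.CHAIN_APPROX_NONE);c=max(cs,key=cv2.contourArea)
    return c,cv2.minAreaRect(c)
def masks(im):
    h=hsv(im);H,S,V=[h[...,i].astype(int) for i in range(3)]
    return dict(blue=(H>105)&(H<125)&(S>120)&(V>60),bam=(H>8)&(H<28)&(S>60)&(V>140),V=V,H=H,S=S)
E
python3 - <<'E'
from h import *
o,im=snap(2)
print(o['t'],o['tool_pos'],o['tool_rot'],Ro.from_rotvec(o['tool_rot']).as_matrix().round(4).tolist(),o['dq'].round(3))
m=masks(im);c,r=rect(m['blue']);print('blue',r,cv2.boxPoints(r).tolist())
s=(m['bam']|m['blue']);c,r=rect(s,(270,120,380,215));print('stand',r,cv2.boxPoints(r).tolist())
b=cv2.boxPoints(r);print(onz('wrist',b,.062,o).round(4).tolist())
E
```

```text
1.95 [0.56622029 0.20852676 0.33165443] [-1.15652542e-01  3.13902998e+00 -4.39833962e-05] [[-0.9973, -0.0736, 0.0004], [-0.0736, 0.9973, -0.0], [-0.0004, -0.0, -1.0]] [ 0.005  0.002 -0.001 -0.001  0.001 -0.008]
blue ((317.5, 186.5), (21.0, 35.0), 90.0) [[300.0, 176.0], [335.0, 176.0], [335.0, 197.0], [300.0, 197.0]]
stand ((317.5, 174.0), (54.0, 67.0), 90.0) [[284.0, 147.0], [351.0, 147.0], [351.0, 201.0], [284.0, 201.0]]
[[0.5336, 0.1614, 0.062], [0.5269, 0.2512, 0.062], [0.6013, 0.2589, 0.062], [0.6083, 0.1648, 0.062]]
```

>>> servo_tool([
  [1,-25,0,30,0],
  [1,-25,0,30,0],
  [1,0,0,0,0],
  [1,0,0,0,0],
])

```text
t: 2.5
tool_pos: [0.6161, 0.2127, 0.2723]
tool_rot: [-0.118, 3.139, 0.0]
contact_force: [-0.3, 0.0, 0.9]
opening: 0.0856
grip_force: 0.0
```

Run:
```python
from h import *
o,im=snap(3)
print(o['t'],o['tool_pos'],o['tool_rot'],o['dq'].round(3))
m=masks(im);c,r=rect(m['blue']);print('blue',r,cv2.boxPoints(r).tolist())
s=(m['bam']|m['blue']);c,r=rect(s,(250,60,400,240));print('stand',r)
b=cv2.boxPoints(r);print(b.tolist(),onz('wrist',b,.062,o).round(4).tolist())
save('w3c',cv2.resize(im[40:240,220:420],(600,600),interpolation=cv2.INTER_CUBIC))
```

```text
2.5 [0.61614111 0.21265591 0.27234247] [-1.18247331e-01  3.13866472e+00  2.39174029e-04] [ 0.001 -0.023 -0.015 -0.002 -0.002 -0.004]
blue ((317.0, 145.5), (21.0, 46.0), 90.0) [[294.0, 135.0], [340.0, 135.0], [340.0, 156.0], [294.0, 156.0]]
stand ((309.0, 134.0), (48.0, 64.0), 90.0)
[[277.0, 110.0], [341.0, 110.0], [341.0, 158.0], [277.0, 158.0]] [[0.5388, 0.162, 0.062], [0.5334, 0.2332, 0.062], [0.5863, 0.2383, 0.062], [0.5919, 0.1642, 0.062]]
```

View pics/w3c.png

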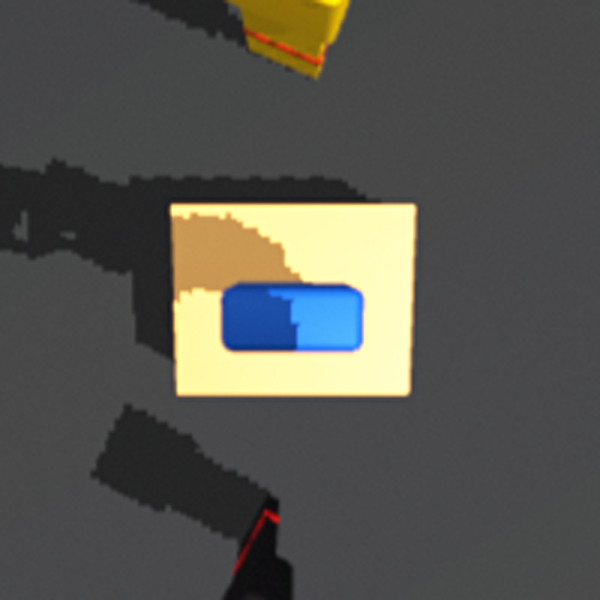

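Run:
```python
from h import *
o3=np.load('o3.npy',allow_pickle=True).item();o2=np.load('o2.npy',allow_pickle=True).item()
P=lambda L:[[220+u/3,40+v/3] for u,v in L]
s=onz('wrist',P([(170,203),(416,203),(410,396),(177,396)]),.062,o3);print('stand',s.round(4).tolist(),s.mean(0))
e=[s[1]-s[0],s[2]-s[1],s[2]-s[3],s[3]-s[0]];print([ (round(np.linalg.norm(v)*1e3,1),round(np.degrees(np.arctan2(v[1],v[0])),1)) for v in e])
for z in(.155,.162):
    k=onz('wrist',P([(222,284),(363,284),(363,351),(222,351)]),z,o3);print('handle',z,k.round(4).tolist(),k.mean(0),[round(np.linalg.norm(v)*1e3,1) for v in (k[1]-k[0],k[2]-k[1])])
for a,b in(((300,197),(294,157)),((335,197),(340.7,157))):print('tri',tri('wrist',a,'wrist',b,o2,o3))
for a,b in(((284,147),(276.7,107.7)),((351,147),(358.7,107.7)),((318,147),(317.7,107.7)) ):print('tri stand',tri('wrist',a,'wrist',b,o2,o3))
```

```text
stand [[0.5364, 0.1616, 0.062], [0.5294, 0.2525, 0.062], [0.6012, 0.2582, 0.062], [0.6081, 0.1672, 0.062]] [0.56875773 0.20986896 0.062     ]
[(np.float64(91.2), np.float64(94.4)), (np.float64(72.0), np.float64(4.5)), (np.float64(91.2), np.float64(94.4)), (np.float64(72.0), np.float64(4.5))]
handle 0.155 [[0.5603, 0.1892, 0.155], [0.5573, 0.2285, 0.155], [0.5758, 0.2303, 0.155], [0.5789, 0.1902, 0.155]] [0.56808854 0.20956318 0.155     ] [np.float64(39.4), np.float64(18.6)]
handle 0.162 [[0.56, 0.1897, 0.162], [0.5571, 0.228, 0.162], [0.5751, 0.2297, 0.162], [0.5781, 0.1907, 0.162]] [0.56759559 0.20952837 0.162     ] [np.float64(38.3), np.float64(18.1)]
tri (array([0.57931004, 0.19029204, 0.15044004]), np.float64(0.7389641442986955))
tri (array([0.57616355, 0.22968527, 0.15148598]), np.float64(1.2811615619683083))
tri stand (array([0.5354685 , 0.15885139, 0.03927693]), np.float64(0.49029169660255395))
tri stand (array([0.52825361, 0.25421888, 0.04221524]), np.float64(1.615747808915926))
tri stand (array([0.53183642, 0.2070632 , 0.03931458]), np.float64(0.12056955317152333))
```

>>> servo_tool([
  [1,24,0,0,0],
  [1,24,0.6,0,0],
  [1,0,0,20,0],
  [1,0,0,40,0],
  [1,0,0,40,0],
  [1,0,0,36,0],
  [1,0,0,16,0],
  [1,0,0,0,0],
  [1,0,0,0,0],
])

```text
t: 3.68
tool_pos: [0.5698, 0.2096, 0.1213]
tool_rot: [-0.118, 3.136, 0.001]
contact_force: [-0.1, 0.8, 0.6]
opening: 0.0855
grip_force: 0.0
```

>>> servo_tool([
  [0.45,0,0,0,0],
  [0.3,0,0,0,0],
  [0.3,0,0,0,0],
  [0.3,0,0,0,0],
  [0.3,0,0,0,0],
  [0.3,0,0,0,0],
], force=30)

```text
t: 4.42
tool_pos: [0.569, 0.2094, 0.1202]
tool_rot: [-0.118, 3.138, 0.0]
contact_force: [0.7, 0.0, 5.8]
opening: 0.0394
grip_force: 33.1
```

>>> servo_tool([
  [0.3,0,0,-10,0],
  [0.3,0,0,-20,0],
  [0.3,0,0,-30,0],
  [0.3,0,0,-40,0],
  [0.3,0,0,-40,0],
  [0.3,0,0,-30,0],
  [0.3,0,0,-10,0],
  [0.3,0,0,0,0],
])

```text
t: 5.42
tool_pos: [0.5685, 0.2094, 0.2999]
tool_rot: [-0.118, 3.138, 0.0]
contact_force: [0.1, -1.1, -0.7]
opening: 0.04
grip_force: 32.6
```

>>> servo_tool([
  [0.3,0,0,0,6.3],
  [0.3,0,0,0,6.3],
  [0.3,-4,-27,0,0],
  [0.3,-6,-50,0,0],
  [0.3,-6,-50,0,0],
  [0.3,-6,-50,0,0],
  [0.3,-6,-50,0,0],
  [0.3,-6,-50,0,0],
  [0.3,-6,-50,0,0],
  [0.3,-6,-50,0,0],
  [0.3,-5,-50,0,0],
  [0.3,0,0,0,0],
])

```text
t: 6.92
tool_pos: [0.556, -0.2231, 0.2963]
tool_rot: [-0.234, -3.129, -0.002]
contact_force: [0.7, 0.3, -1.1]
opening: 0.0395
grip_force: 32.6
```

>>> servo_tool([
  [0.3,0,0,0,0],
  [0.3,0,0,0,0],
])

```text
t: 7.18
tool_pos: [0.5573, -0.2193, 0.2985]
tool_rot: [-0.225, -3.132, -0.001]
contact_force: [-0.3, 1.1, -0.9]
opening: 0.0397
grip_force: 32.6
```

Run:
```python
from h import *
o,im=snap(4)
print(o['t'],o['tool_pos'],o['tool_rot'],o['dq'].round(3))
```

```text
7.175 [ 0.55730259 -0.21929884  0.29852531] [-2.24592833e-01 -3.13245462e+00 -1.18514967e-03] [ 0.006 -0.004 -0.006 -0.002 -0.002 -0.003]
```

View pics/w4.png

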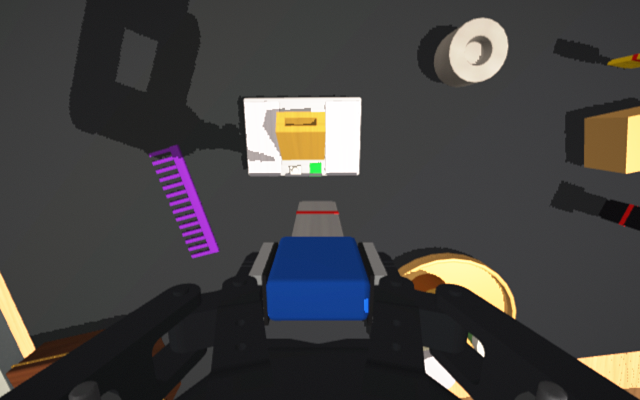

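The view shows the pillbox at (246–361, 97–175), brass lock mouth ~(277–326, 112–130), and the held key with red band at (317,212), tip (317,203).

Run:
```python
from h import *
im=np.load('w4.npy');m=masks(im);H,S,V=m['H'],m['S'],m['V']
for u in(283,290,301,312,320): print(u,[(v,int(H[v,u]),int(S[v,u]),int(V[v,u])) for v in range(108,134)])
for v in(116,120,123): print(v,[(u,int(H[v,u]),int(V[v,u])) for u in list(range(272,292))+list(range(312,330))])
white=(S<60)&(V>110)
w=white[130,:];print('row130',np.where(w[230:380])[0][[0,-1]]+230,'row105',np.where(white[104,230:380])[0][[0,-1]]+230,'row170',np.where(white[170,230:380])[0][[0,-1]]+230)
for u in(252,265,340,355): q=np.where(white[80:185,u])[0]+80;print(u,q[[0,-1]])
g=(H>45)&(H<85)&(S>150)&(V>100);print('green',[b for b in blobs(g) if b[0][0]<340])
print('red',blobs(((H<6)|(H>174))&(S>150)&(V>90)))
for u in (317,305,330): print([(v,int(S[v,u]),int(V[v,u])) for v in range(198,240,1)][:20])
```

```text
283 [(108, 12, 23, 166), (109, 12, 17, 151), (110, 9, 21, 156), (111, 16, 84, 195), (112, 21, 149, 241), (113, 24, 171, 250), (114, 24, 170, 250), (115, 24, 171, 249), (116, 24, 171, 249), (117, 24, 169, 250), (118, 24, 168, 250), (119, 24, 170, 251), (120, 24, 171, 251), (121, 24, 168, 251), (122, 24, 169, 250), (123, 23, 171, 249), (124, 23, 172, 249), (125, 23, 171, 250), (126, 24, 171, 250), (127, 24, 171, 249), (128, 24, 170, 249), (129, 24, 172, 249), (130, 24, 171, 249), (131, 22, 175, 245), (132, 20, 180, 232), (133, 20, 183, 217)]
290 [(108, 15, 10, 245), (109, 13, 19, 191), (110, 13, 25, 161), (111, 17, 103, 213), (112, 23, 158, 247), (113, 24, 171, 251), (114, 24, 168, 250), (115, 24, 170, 250), (116, 24, 171, 250), (117, 22, 176, 245), (118, 20, 182, 227), (119, 20, 183, 216), (120, 20, 184, 216), (121, 20, 182, 217), (122, 19, 182, 217), (123, 19, 185, 182), (124, 18, 183, 117), (125, 18, 189, 167), (126, 21, 181, 239), (127, 24, 172, 251), (128, 24, 170, 250), (129, 24, 170, 250), (130, 24, 170, 250), (131, 23, 174, 247), (132, 21, 182, 233), (133, 20, 185, 218)]
301 [(
[... 3994 characters left out ...]
 (214, 72, 124), (215, 23, 111), (216, 21, 111), (217, 23, 111)]
[(198, 4, 65), (199, 4, 65), (200, 7, 77), (201, 20, 100), (202, 23, 112), (203, 23, 113), (204, 20, 113), (205, 22, 114), (206, 22, 114), (207, 25, 114), (208, 20, 113), (209, 20, 114), (210, 77, 123), (211, 181, 141), (212, 229, 157), (213, 171, 151), (214, 74, 128), (215, 22, 115), (216, 22, 114), (217, 22, 115)]
[(198, 4, 64), (199, 8, 65), (200, 10, 78), (201, 16, 98), (202, 23, 110), (203, 25, 113), (204, 25, 112), (205, 23, 112), (206, 25, 112), (207, 21, 111), (208, 21, 111), (209, 20, 112), (210, 78, 121), (211, 181, 142), (212, 232, 157), (213, 169, 151), (214, 74, 124), (215, 25, 112), (216, 25, 111), (217, 25, 112)]
```

Run:
```python
from h import *
o=np.load('o4.npy',allow_pickle=True).item()
M=get_calibration('wrist')['mount'];c=get_calibration('wrist')
def toolray(u,v):
    d=np.array([(u-c['cx'])/c['fx'],(v-c['cy'])/c['fy'],1]);return M[:3,3],M[:3,:3]@d
for nm,uv,x in(('band L',(295.3,212),.0044),('band R',(339,212),.0044),('tip',(317,200.7),.0034),('handle TL',(280,236),.010),('handleTR',(356,236),.010)):
    p,d=toolray(*uv);print(nm,((p+d*(x-p[0])/d[0])*1e3).round(1))
def P(uv,z):return onz('wrist',[uv],z,o)[0]
A=P((300.5,111.6),.0773);B=P((300.5,131.7),.0927);C=P((300.5,121.4),.085);print('lip-',A,'lip+',B,'slot',C,(A+B)/2)
print('w',np.linalg.norm(P((275.7,121.4),.085)-P((325.3,121.4),.085)),np.linalg.norm(P((284.7,121.4),.085)-P((316.3,121.4),.085)))
b=np.array([P(q,.038) for q in((244,97.7),(361.5,96.7),(360,174.5),(248.5,175.5))]);print('box',b.round(4).tolist(),b.mean(0))
for i,j in((0,1),(3,2),(0,3),(1,2)):
    v=b[j]-b[i];print(round(np.linalg.norm(v)*1e3,1),round(np.degrees(np.arctan2(v[1],v[0])),2))
print('green',P((315.1,167.6),.04))
R=Ro.from_rotvec(o['tool_rot']).as_matrix();print(R.round(4).tolist())
# check vs scene/side
print('scene/side green', onz('side',[[311.8,283.6]],.04))
# box frame
import math
y=math.radians(-8.3)
```

```text
band L [  4.4 -15.7  68.6]
band R [ 4.4 16.2 68.7]
tip [3.400e+00 1.000e-01 1.061e+02]
handle TL [ 10.  -19.    5.1]
handleTR [10.  20.7  5.2]
lip- [ 0.47521797 -0.2266135   0.0773    ] lip+ [ 0.49716426 -0.22925646  0.0927    ] slot [ 0.48606452 -0.2279149   0.085     ] [ 0.48619111 -0.22793498  0.085     ]
w 0.056317324605134333 0.0358795857109815
box [[0.4468, -0.2963, 0.038], [0.4666, -0.1496, 0.038], [0.5646, -0.1619, 0.038], [0.5446, -0.3106, 0.038]] [ 0.50567946 -0.22961849  0.038     ]
148.0 82.3
150.0 82.34
98.9 -8.31
98.7 -7.16
green [ 0.54656627 -0.22030902  0.04      ]
[[-0.9898, 0.1427, -0.001], [0.1427, 0.9898, 0.0008], [0.0011, 0.0007, -1.0]]
scene/side green [[ 0.54519984 -0.22238531  0.04      ]]
```

>>> servo_tool([
  [0.3,16,-6,0,0],
  [0.3,16,-6.3,0,0],
  [0.3,16,-6.3,0,0.3],
  [0.3,0,0,30,0],
  [0.3,0,0,40,0],
  [0.3,0,0,36,0],
  [0.3,0,0,20,0],
  [0.3,0,0,0,0],
  [0.3,0,0,0,0],
  [0.3,0,0,0,0],
])

```text
t: 8.48
tool_pos: [0.5072, -0.2323, 0.1743]
tool_rot: [0.235, 3.132, -0.001]
contact_force: [-0.4, -0.6, -0.6]
opening: 0.0397
grip_force: 32.5
```

Run:
```python
from h import *
o,im=snap(5)
print(o['t'],o['tool_pos'],o['tool_rot'],o['contact_force'])
a=get_image('side');save('s5',a);b=get_image('scene')
A=cv2.resize(a[200:320,240:360],(400,400),interpolation=cv2.INTER_CUBIC)
B=cv2.resize(b[110:190,240:320],(400,400),interpolation=cv2.INTER_CUBIC)
C=cv2.resize(im[40:240,220:420],(400,400))
save('m5',np.hstack([A,C]))
# two-view height of mouth
print('mouth',tri('wrist',[300.5,121.4],'side',[290.2,279.6],np.load('o4.npy',allow_pickle=True).item()))
```

```text
8.475 [ 0.50724388 -0.23226104  0.17426375] [ 2.35223845e-01  3.13234297e+00 -8.38644931e-04] [-0.38604672 -0.55711323 -0.64197071]
mouth (array([ 0.48580894, -0.22807498,  0.08149443]), np.float64(0.3957950531743781))
```

View pics/m5.png

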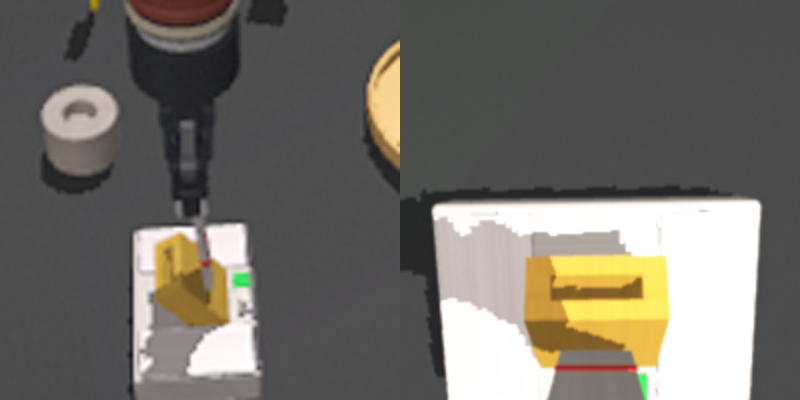

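The side view shows the blade just behind the lock housing, the wrist view shows key and lock centred laterally (crop u≈596 both). Now lever the key to 35° in the grip against the fixed lock's rear edge.

>>> servo_tool([
  [0.3,6,0,0,-0.7],
  [0.3,8,0,0.2,0],
  [0.3,8,0,0.5,0],
  [0.3,8,0,1.2,0],
  [0.3,7.5,0,2.1,0],
  [0.3,7.5,0,2.5,0],
  [0.3,7.5,0,3,0],
  [0.3,7,0,3.6,0],
  [0.3,7,0,4.2,0],
  [0.3,0,0,0,0],
  [0.3,0,0,0,0],
])

```text
t: 10.0
tool_pos: [0.4405, -0.2226, 0.1555]
tool_rot: [-0.216, -3.132, -0.001]
contact_force: [0.7, -0.2, -0.5]
opening: 0.0398
grip_force: 31.9
```

Run:
```python
from h import *
o,im=snap(6)
print(o['t'],o['tool_pos'],o['tool_rot'],o['contact_force'],o['grip_force'])
m=masks(im);H,S,V=m['H'],m['S'],m['V']
print('red',blobs(((H<6)|(H>174))&(S>150)&(V>70),8))
print('blue',blobs(m['blue']))
a=get_image('side');A=cv2.resize(a[200:320,240:360],(400,400),interpolation=cv2.INTER_CUBIC)
save('m6',np.hstack([A,cv2.resize(im[50:350,170:470],(400,400))]))
```

```text
10.0 [ 0.44048695 -0.22264808  0.15550507] [-2.15854913e-01 -3.13158552e+00 -9.41096650e-04] [ 0.73404488 -0.18622725 -0.54259658] 31.93918526172638
red []
blue [([321.6, 280.2], [266, 257, 105, 50, 3850])]
```

View pics/m6.png

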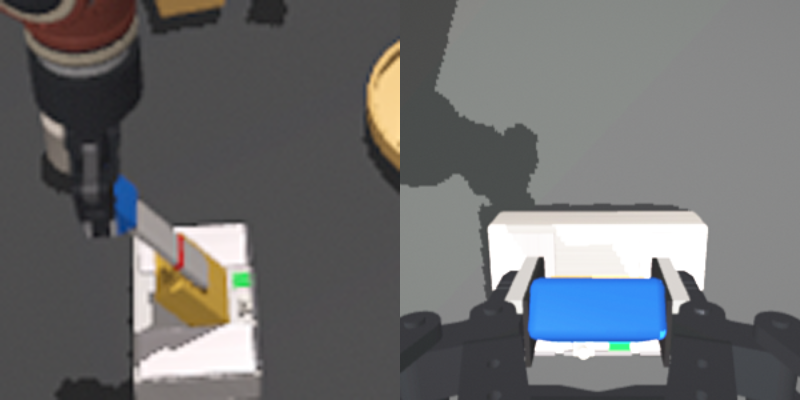

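The key is now tilted about 35–37° in the grip, resting against the lock's rear edge. Check tilt numerically from the handle's end face and the side/scene views after lifting.

>>> servo_tool([
  [0.3,3,0,-10,0],
  [0.3,3,0,-25,0],
  [0.3,0,0,-25,0],
  [0.3,0,0,0,0],
  [0.3,0,0,0,0],
  [0.3,0,0,0,0],
])

```text
t: 10.85
tool_pos: [0.4347, -0.2216, 0.2144]
tool_rot: [-0.216, -3.132, -0.002]
contact_force: [-0.2, -0.2, -0.3]
opening: 0.0399
grip_force: 31.9
```

Run:
```python
from h import *
o,im=snap(7)
print(o['t'],o['tool_pos'],o['tool_rot'],o['contact_force'])
m=masks(im);H,S,V=m['H'],m['S'],m['V']
print([(v,int(H[v,318]),int(S[v,318]),int(V[v,318])) for v in range(250,316)])
for v in (262,285,303):
    q=np.where(m['blue'][v])[0];print(v,q[[0,-1]])
a=get_image('side');b=get_image('scene');np.save('s7.npy',a);np.save('c7.npy',b)
for n,i in(('side',a),('scene',b)):
    k=masks(i);H,S,V=k['H'],k['S'],k['V']
    print(n,'red',[x for x in blobs(((H<6)|(H>174))&(S>130)&(V>70),4) if 200<x[0][0]<420 and 120<x[0][1]<330])
    print(n,'blue',[x for x in blobs(k['blue'],10) if x[0][0]>200])
```

```text
10.85 [ 0.43469633 -0.22156285  0.21443309] [-2.15930004e-01 -3.13179951e+00 -2.17278747e-03] [-0.23512495 -0.16215821 -0.3437337 ]
[(250, 21, 184, 255), (251, 24, 206, 255), (252, 25, 216, 255), (253, 25, 219, 255), (254, 25, 217, 255), (255, 28, 190, 255), (256, 30, 110, 255), (257, 30, 60, 255), (258, 16, 39, 255), (259, 110, 164, 238), (260, 106, 207, 246), (261, 106, 202, 248), (262, 105, 199, 250), (263, 105, 197, 252), (264, 105, 195, 252), (265, 104, 194, 253), (266, 104, 195, 253), (267, 104, 194, 253), (268, 104, 195, 253), (269, 104, 194, 253), (270, 104, 195, 253), (271, 104, 195, 253), (272, 104, 195, 253), (273, 104, 196, 253), (274, 104, 192, 253), (275, 104, 191, 253), (276, 104, 190, 253), (277, 104, 190, 253), (278, 104, 190, 253), (279, 104, 190, 253), (280, 104, 190, 253), (281, 104, 191, 253), (282, 104, 191, 253), (283, 104, 192, 253), (284, 104, 189, 253), (285, 104, 188, 253), (286, 104, 187, 253), (287, 104, 189, 253), (288, 103, 188, 253), (289, 103, 189, 253), (290, 103, 187, 253), (291, 103, 186, 253), (292, 104, 186, 253), (293, 103, 185, 253), (294, 103,
[... 279 characters left out ...]
7, 109, 126, 244), (308, 117, 17, 164), (309, 20, 5, 154), (310, 60, 2, 154), (311, 30, 2, 153), (312, 0, 0, 153), (313, 120, 2, 154), (314, 60, 2, 153), (315, 0, 0, 153)]
262 [269 367]
285 [266 369]
303 [268 367]
side red [([323.4, 185.1], [320, 184, 8, 3, 18]), ([290.5, 261.9], [289, 256, 3, 11, 15])]
side blue [([272.9, 245.0], [270, 236, 7, 19, 106])]
scene red [([404.8, 123.5], [402, 116, 7, 15, 49]), ([372.5, 133.3], [372, 131, 3, 5, 6]), ([399.0, 130.5], [398, 130, 3, 2, 4]), ([386.7, 134.4], [384, 133, 6, 4, 9]), ([382.5, 135.8], [381, 135, 4, 2, 4]), ([275.9, 137.8], [272, 136, 9, 5, 14]), ([369.4, 237.9], [365, 235, 9, 6, 20])]
scene blue [([282.0, 113.7], [276, 105, 12, 18, 143])]
```

Run:
```python
from h import *
o=np.load('o7.npy',allow_pickle=True).item()
R=Ro.from_rotvec(o['tool_rot']).as_matrix()
T=lambda p:(R.T@(p-o['tool_pos'])*1e3).round(1)
p,e=tri('side',[290.5,261.9],'scene',[275.9,137.8]);q,f=tri('side',[272.9,245.0],'scene',[282.0,113.7])
print('band',p,e,T(p),'handle',q,f,T(q));d=T(p)-T(q);print(np.degrees(np.arctan2(-d[0],d[2])),np.linalg.norm(d))
# blade outline in scene/side relative to background: report edges near
a=np.load('s7.npy');b=np.load('c7.npy')
def proj(n,P):
    c=get_calibration(n);x=c['R']@P+c['t'];return np.array([c['fx']*x[0]/x[2]+c['cx'],c['fy']*x[1]/x[2]+c['cy']])
for th in(20,25,30,35,40):
  t=np.radians(th);ax=np.array([-np.sin(t),0,np.cos(t)]);pv=np.array([1.4,0,-20])
  def K(z,x=0,y=0): # key coords -> world
    return o['tool_pos']+R@((pv+ax*(127-z)+np.array([-np.cos(t),0,-np.sin(t)])*x+np.array([0,y,0]))/1e3)
  band=K(38);hc=K(125);tip=K(0);print(th,'band',T(band),proj('side',K(38,3,0)).round(1),proj('scene',K(38,3)).round(1),'hand',proj('side',K(125,9)).round(1),proj('scene',K(150)).round(1),'tip',proj('side',tip).round(1),proj('scene',tip).round(1))
s=cv2.cvtColor(a,cv2.COLOR_RGB2GRAY);c=cv2.cvtColor(b,cv2.COLOR_RGB2GRAY)
print(s[245:285:2,270:320:2].tolist())
save('v7',np.hstack([cv2.resize(a[225:305,255:335],(400,400),interpolation=cv2.INTER_CUBIC),cv2.resize(b[90:170,240:320],(400,400),interpolation=cv2.INTER_CUBIC)]))
```

```text
band [ 0.48838241 -0.22976662  0.15716425] 2.689609514535861 [-54.4  -0.8  57.1] handle [ 0.44710181 -0.22645039  0.22911525] 8.679297424928738 [-12.9  -3.1 -14.7]
30.02767300656651 82.9625216588792
20 band [-29.   -0.   63.6] [281.2 263.2] [279.9 136.4] hand [269.1 241.2] [285.2 105. ] tip [286. 272.] [278.9 146.4]
25 band [-36.2  -0.   60.7] [284.  262.2] [278.6 136.5] hand [269. 241.] [285.5 105. ] tip [289.8 270.8] [277.  146.8]
30 band [-43.1   0.   57.1] [286.6 261.1] [277.3 136.5] hand [268.9 240.7] [285.9 105. ] tip [293.6 269.4] [275.1 147. ]
35 band [-49.6  -0.   52.9] [289.  259.9] [276.1 136.3] hand [268.8 240.5] [286.2 105. ] tip [297.1 267.7] [273.3 146.9]
40 band [-55.8   0.   48.2] [291.3 258.5] [274.9 136. ] hand [268.6 240.3] [286.5 105.2] tip [300.4 265.9] [271.6 146.5]
[[71, 78, 75, 79, 135, 73, 77, 77, 78, 78, 78, 78, 78, 78, 77, 78, 78, 79, 78, 79, 78, 77, 78, 78, 77], [57, 75, 77, 91, 161, 146, 78, 77, 78, 78, 77, 77, 77, 77, 78, 78, 77, 77, 77, 77, 78, 78, 78, 78, 78], [92, 62, 73, 90, 159, 157, 152, 86, 76, 78, 77, 77, 79, 77, 79, 78, 78, 78, 78, 79, 78, 78, 
[... 1250 characters left out ...]
76, 195, 234, 239, 212, 175, 164, 172, 156, 149, 170, 241, 244, 244, 245, 246, 246, 252, 98, 77, 78], [78, 78, 78, 79, 76, 197, 237, 243, 203, 165, 104, 169, 161, 147, 147, 154, 232, 246, 245, 246, 246, 251, 102, 77, 78], [78, 79, 79, 79, 76, 198, 225, 243, 203, 164, 115, 167, 158, 148, 148, 147, 142, 219, 249, 247, 248, 252, 135, 72, 78], [77, 79, 78, 78, 76, 198, 228, 244, 210, 164, 149, 166, 128, 147, 148, 147, 146, 144, 207, 226, 213, 211, 141, 72, 78], [78, 76, 78, 78, 78, 197, 195, 203, 184, 160, 147, 112, 103, 107, 147, 148, 148, 146, 145, 215, 217, 215, 190, 86, 78], [78, 78, 77, 79, 78, 195, 227, 227, 203, 164, 148, 109, 105, 82, 149, 145, 147, 146, 145, 214, 173, 164, 161, 99, 78]]
```

Run:
```python
from h import *
def proj(n,P):
    c=get_calibration(n);x=c['R']@np.array(P)+c['t'];return np.array([c['fx']*x[0]/x[2]+c['cx'],c['fy']*x[1]/x[2]+c['cy']])
G=[.5466,-.2203,.038]
bias={}
for f,n,w in(('side0.npy','side',(300,270,325,295)),('scene0.npy','scene',(262,168,282,184))):
    im=np.load(f);k=masks(im);H,S,V=k['H'],k['S'],k['V'];x,y,X,Y=w
    g=((H>45)&(H<80)&(S>90))[y:Y,x:X]; wt=np.where(g,S[y:Y,x:X],0).astype(float);yy,xx=np.mgrid[y:Y,x:X]
    c=np.array([(wt*xx).sum(),(wt*yy).sum()])/wt.sum();bias[n]=c-proj(n,G);print(n,'green',c.round(1),proj(n,G).round(1),g.sum())
    # brass lock centroid
    br=((H>15)&(H<28)&(S>120)&(V>90))
    print([b for b in blobs(br,20) if abs(b[0][0]-c[0])<40 and abs(b[0][1]-c[1])<30])
    L=np.array([.4861,-.2276,.085]);y0=np.radians(-7.8);X=np.array([np.cos(y0),np.sin(y0),0]);Yv=np.array([-np.sin(y0),np.cos(y0),0]);Z=np.array([0,0,1]);t=np.radians(35)
    nn=np.cos(t)*X+np.sin(t)*Z
    print('mouth corners',[proj(n,L+i*.0135*nn+j*.028*Yv).round(1).tolist() for i,j in((-1,-1),(-1,1),(1,1),(1,-1))])
o=np.load('o7.npy',allow_pickle=True).item();R=Ro.from_rotvec(o['tool_rot']).as_matrix()
p,e=tri('side',np.array([290.5,261.9])-bias['side'],'scene',np.array([275.9,137.8])-bias['scene']);print((R.T@(p-o['tool_pos'])*1e3).round(1),e)
a=np.load('s7.npy');b=np.load('c7.npy')
save('v7',np.hstack([cv2.resize(a[225:305,255:335],(400,400),interpolation=cv2.INTER_CUBIC),cv2.resize(b[100:180,240:320],(400,400),interpolation=cv2.INTER_CUBIC)]))
```

```text
side green [312.  283.6] [312.2 283.4] 20
[([296.7, 284.6], [286, 270, 23, 28, 453])]
mouth corners [[286.4, 289.3], [286.1, 272.3], [294.1, 268.3], [294.7, 285.2]]
scene green [272.2 175.6] [272.  175.1] 9
[([275.3, 163.3], [266, 153, 20, 22, 288])]
mouth corners [[274.0, 152.5], [286.2, 157.5], [282.1, 157.1], [269.7, 152.0]]
[-54.8  -1.4  55.4] 3.0885191332944015
```

>>> servo_tool([
  [0.3,12,0.6,9,0],
  [0.3,12,0,14,0],
  [0.3,6,0,14,0],
  [0.3,0,0,0,0],
  [0.3,0,0,0,0],
  [0.3,0,0,0,0],
])

```text
t: 11.75
tool_pos: [0.4063, -0.2176, 0.1798]
tool_rot: [0.216, 3.133, -0.001]
contact_force: [0.2, -0.3, 0.0]
opening: 0.0396
grip_force: 31.9
```

Run:
```python
from h import *
o,im=snap(8)
print(o['t'],o['tool_pos'],o['tool_rot'],o['contact_force'])
M=np.array([.4861,-.2277,.085]);R=Ro.from_rotvec(o['tool_rot']).as_matrix()
d=(R.T@(o['tool_pos']-M))*1e3;s=-d[0]+75;h=-d[2]-82.3
print('a',-.5736*s+.8192*h,'n',.8192*s+.5736*h,'y',d[1])
a=get_image('side');b=get_image('scene');np.save('s8.npy',a);np.save('c8.npy',b)
save('v8',np.hstack([cv2.resize(a[235:305,260:330],(400,400),interpolation=cv2.INTER_CUBIC),cv2.resize(b[110:180,240:310],(400,400),interpolation=cv2.INTER_CUBIC)]))
```

```text
11.75 [ 0.40629503 -0.21763755  0.17978656] [ 2.15752859e-01  3.13305904e+00 -1.11892346e-03] [ 0.22054701 -0.26167344  0.04668343]
a 13.356955580050933 n 2.856447133354802 y -1.032093466315763
```

View pics/v8.png

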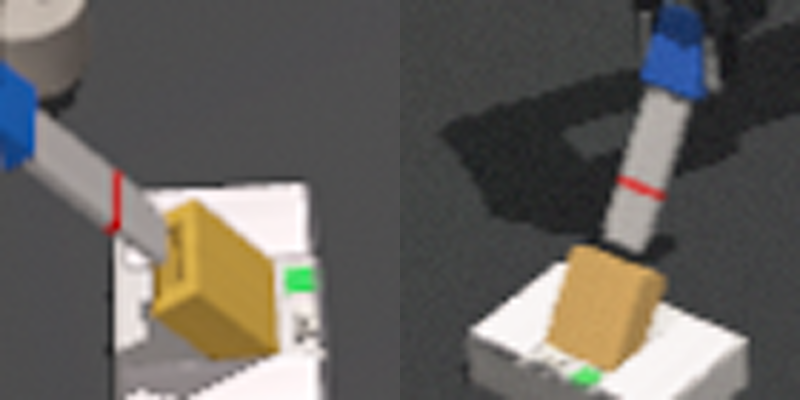

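The side crop shows the blade tip just above the keyway mouth (tip ≈(150,240), mouth ≈(175,245)), roughly collinear; the scene crop shows it in line too. One numeric check of the offset before entering.

Run:
```python
from h import *
def proj(n,P):
    c=get_calibration(n);x=c['R']@np.array(P)+c['t'];return np.array([c['fx']*x[0]/x[2]+c['cx'],c['fy']*x[1]/x[2]+c['cy']])
o=np.load('o8.npy',allow_pickle=True).item();R=Ro.from_rotvec(o['tool_rot']).as_matrix()
for f,n,w in(('s8.npy','side',(270,255,290,280)),('c8.npy','scene',(270,135,290,150))):
    im=np.load(f).astype(float);x,y,X,Y=w;c=im[y:Y,x:X];wt=np.clip(c[...,0]-c[...,1]-25,0,None);yy,xx=np.mgrid[y:Y,x:X]
    print(n,'band',((wt*xx).sum()/wt.sum()).round(2),((wt*yy).sum()/wt.sum()).round(2))
    for th in(33,36,39):
        t=np.radians(th);ax=np.array([np.sin(t),0,-np.cos(t)]);nn=np.array([-np.cos(t),0,-np.sin(t)])
        tip=np.array([-75,0.3,82.3])
        # keep pivot fixed
        pv=np.array([1.4,0.3,-22.]);tip=pv-ax*129
        W=lambda z,x,y:o['tool_pos']+R@((tip+ax*z+nn*x+np.array([0,y,0]))/1e3)
        pts=[W(38,3,-15),W(38,3,15)]+([W(38,-3,-15)] if n=='side' else [])
        print(th,[proj(n,p).round(1).tolist() for p in pts],'mean',np.mean([proj(n,p) for p in pts[:2]],0).round(2), 'tip',proj(n,W(0,0,0)).round(1))
```

```text
side band 280.07 270.32
33 [[278.0, 274.1], [278.1, 264.9], [276.2, 275.0]] mean [278.07 269.51] tip [285.8 277.1]
36 [[279.5, 273.3], [279.5, 264.2], [277.7, 274.3]] mean [279.49 268.73] tip [287.9 276.1]
39 [[280.9, 272.5], [280.8, 263.3], [279.1, 273.5]] mean [280.85 267.91] tip [289.8 275. ]
scene band 281.59 142.38
33 [[278.8, 139.6], [285.5, 142.3]] mean [282.15 140.92] tip [279.6 151.1]
36 [[278.1, 139.4], [284.8, 142.1]] mean [281.43 140.77] tip [278.6 151. ]
39 [[277.4, 139.2], [284.1, 141.9]] mean [280.73 140.55] tip [277.5 150.8]
```

>>> servo_tool([
  [0.3,2,0.6,1.4,0],
  [0.3,-2.3,0,3.3,0],
  [0.3,-2.3,0,3.3,0],
  [0.3,-2.3,0,3.3,0],
  [0.3,-1.7,0,2.5,0],
  [0.3,0,0,0,0],
  [0.3,0,0,0,0],
])

```text
t: 12.78
tool_pos: [0.4124, -0.2176, 0.1652]
tool_rot: [-0.216, -3.134, -0.0]
contact_force: [1.1, -0.2, -0.7]
opening: 0.0394
grip_force: 31.9
```

```bash
cat >> h.py <<'E'
def st():
    o=get_obs();M=np.array([.4861,-.2277,.085]);R=Ro.from_rotvec(o['tool_rot']).as_matrix()
    d=(R.T@(o['tool_pos']-M))*1e3;s=-d[0]+75;h=-d[2]-82.3;f=R.T@o['contact_force']
    print('t',o['t'],'a',round(-.5736*s+.8192*h,1),'n',round(.8192*s+.5736*h,1),'y',round(d[1],1),'F a',round(.5736*f[0]-.8192*f[2],2),'F n',round(-.8192*f[0]-.5736*f[2],2),'Fy',round(f[1],2),'grip',round(o['grip_force'],1),'wt',(R.T@o['wrist_torque']).round(2));return o
E
python3 -c "
from h import *
st()"
```

```text
t 12.775 a -2.0 n -0.7 y -0.1 F a -1.18 F n 0.49 Fy -0.08 grip 31.9 wt [-0.02 -0.01  0.02]
```

>>> servo_tool([
  [0.3,-2.3,0,3.3,0],
  [0.3,-2.3,0,3.3,0],
  [0.3,0,0,0,0],
  [0.3,0,0,0,0],
])

```text
t: 13.28
tool_pos: [0.4169, -0.2182, 0.1585]
tool_rot: [-0.216, -3.134, -0.0]
contact_force: [-0.9, -0.5, -1.1]
opening: 0.0396
grip_force: 31.9
```

```bash
python3 -c "
from h import *
st()"
```

```text
t 13.275 a -10.1 n -0.8 y -0.1 F a -0.43 F n -1.28 Fy -0.63 grip 31.9 wt [-0.06  0.01 -0.04]
```

>>> servo_tool([
  [0.3,-2,0,2.8,0],
  [0.3,-2,0,2.8,0],
  [0.3,0,0,0,0],
  [0.3,0,0,0,0],
])

```text
t: 13.78
tool_pos: [0.4209, -0.2188, 0.153]
tool_rot: [-0.216, -3.134, -0.0]
contact_force: [0.4, 0.4, -0.5]
opening: 0.0396
grip_force: 31.9
```

```bash
python3 -c "
from h import *
st()"
```

```text
t 13.775 a -17.0 n -0.7 y -0.1 F a -0.62 F n 0.02 Fy 0.46 grip 31.9 wt [0.   0.03 0.01]
```

>>> servo_tool([
  [0.3,-1.15,0,1.64,0],
  [0.3,0,0,0,0],
])

```text
t: 14.02
tool_pos: [0.422, -0.2189, 0.1513]
tool_rot: [-0.216, -3.134, -0.0]
contact_force: [-0.4, 0.6, -0.7]
opening: 0.0396
grip_force: 31.9
```

```bash
python3 -c "
from h import *
st()"
```

```text
t 14.025 a -19.1 n -0.8 y -0.1 F a -0.25 F n -0.8 Fy 0.52 grip 31.9 wt [0.04 0.05 0.03]
```

>>> servo_tool([
  [0.3,-1.15,0,1.64,0],
  [0.3,0,0,0,0],
])

```text
t: 14.28
tool_pos: [0.4231, -0.2191, 0.1495]
tool_rot: [-0.216, -3.134, -0.0]
contact_force: [0.4, -0.0, -0.9]
opening: 0.0396
grip_force: 31.9
```

```bash
python3 -c "
from h import *
st()"
```

```text
t 14.275 a -21.1 n -0.8 y -0.1 F a -0.93 F n -0.21 Fy 0.01 grip 31.9 wt [-0.08  0.02 -0.  ]
```

>>> servo_tool([
  [0.3,-1.15,0,1.64,0],
  [0.3,0,0,0,0],
])

```text
t: 14.52
tool_pos: [0.4244, -0.2193, 0.1481]
tool_rot: [0.216, 3.134, -0.0]
contact_force: [0.5, -0.3, 0.3]
opening: 0.0398
grip_force: 32.0
```

```bash
python3 -c "
from h import *
st()
o,im=snap(9);k=masks(im);H,S,V=k['H'],k['S'],k['V']
q=(H>45)&(H<85)&(S>120)&(V>60);print(blobs(q,4))
for n in('side','scene'):
    im=get_image(n);np.save(n+'9.npy',im);k=masks(im);H,S,V=k['H'],k['S'],k['V'];print(n,[b for b in blobs((H>45)&(H<85)&(S>90)&(V>60),4) if 260<b[0][0]<330 and 160<b[0][1]<300])
"
```

```text
t 14.525 a -23.0 n -0.5 y -0.2 F a -0.02 F n 0.59 Fy -0.26 grip 32.0 wt [-0.    0.06  0.04]
[([333.2, 324.9], [326, 319, 15, 12, 167])]
side [([312.0, 283.5], [310, 282, 5, 4, 20])]
scene [([272.2, 175.6], [270, 175, 5, 2, 9]), ([293.8, 253.5], [293, 252, 3, 4, 4])]
```

>>> servo_tool([
  [0.3,-0.86,0,1.23,0],
  [0.3,0,0,0,0],
])

```text
t: 14.92
tool_pos: [0.4252, -0.2194, 0.147]
tool_rot: [-0.216, -3.134, 0.0]
contact_force: [-1.3, 0.7, 1.6]
opening: 0.0395
grip_force: 32.1
```

```bash
python3 -c "
from h import *
for _ in range(3): st();get_image('wrist')
"
```

```text
t 14.925 a -24.4 n -0.6 y -0.2 F a 2.07 F n -0.18 Fy 0.54 grip 32.1 wt [-0.06  0.21 -0.06]
t 14.975 a -24.4 n -0.6 y -0.2 F a 0.58 F n -0.17 Fy -0.05 grip 32.1 wt [-0.    0.13 -0.04]
t 15.025 a -24.4 n -0.6 y -0.2 F a 2.49 F n -0.39 Fy 0.87 grip 32.1 wt [0.   0.14 0.01]
```

>>> servo_tool([
  [0.3,-0.86,0,1.23,0],
  [0.3,0,0,0,0],
])

```text
t: 15.32
tool_pos: [0.4261, -0.2196, 0.1456]
tool_rot: [0.216, 3.134, -0.0]
contact_force: [-1.3, 0.1, 1.4]
opening: 0.0397
grip_force: 32.2
```

```bash
python3 -c "
from h import *
for _ in range(3): st();get_image('wrist')
o,im=snap(10);a=np.load('w9.npy').astype(int)
print(np.abs(im.astype(int)-a)[300:360,240:400].sum(2).max(0).tolist())
g=cv2.cvtColor(np.load('w9.npy'),cv2.COLOR_RGB2GRAY)
print(g[312:342:3,262:362:3].tolist())
"
```

```text
t 15.325 a -26.1 n -0.6 y -0.2 F a 1.88 F n -0.21 Fy -0.12 grip 32.2 wt [0.01 0.12 0.03]
t 15.375 a -26.1 n -0.6 y -0.2 F a 1.02 F n 0.34 Fy 0.57 grip 32.1 wt [ 0.05  0.1  -0.02]
t 15.425 a -26.1 n -0.6 y -0.2 F a 1.51 F n -0.37 Fy 0.07 grip 32.1 wt [ 0.05  0.1  -0.  ]
[24, 25, 26, 27, 25, 23, 24, 27, 24, 24, 26, 23, 24, 23, 24, 23, 24, 23, 23, 24, 24, 28, 27, 36, 56, 44, 59, 67, 64, 66, 58, 43, 51, 37, 37, 36, 33, 37, 39, 66, 68, 36, 37, 40, 133, 126, 56, 41, 42, 44, 40, 81, 80, 95, 109, 120, 118, 116, 113, 156, 198, 196, 199, 260, 361, 360, 362, 361, 367, 366, 232, 257, 331, 344, 340, 332, 329, 324, 310, 301, 274, 253, 145, 70, 80, 53, 73, 71, 71, 70, 70, 69, 70, 74, 96, 65, 64, 66, 66, 66, 66, 100, 64, 38, 41, 42, 51, 65, 77, 114, 46, 42, 36, 45, 44, 38, 39, 40, 35, 37, 31, 34, 35, 67, 186, 203, 210, 214, 143, 99, 44, 49, 42, 25, 23, 22, 24, 23, 24, 23, 22, 22, 23, 23, 24, 22, 24, 21, 23, 24, 23, 28, 26, 24, 24, 25, 24, 25, 27, 25]
[[63, 79, 47, 255, 255, 255, 255, 248, 247, 247, 247, 248, 248, 247, 248, 248, 247, 247, 248, 247, 248, 248, 248, 247, 248, 248, 248, 248, 248, 248, 24
[... 834 characters left out ...]
55, 255, 255, 255, 255, 255, 255], [63, 255, 255, 255, 255, 255, 255, 255, 255, 255, 255, 255, 249, 255, 251, 252, 250, 255, 255, 255, 255, 234, 186, 186, 186, 186, 185, 255, 255, 255, 255, 255, 255, 255], [65, 159, 238, 238, 238, 238, 238, 240, 237, 244, 239, 241, 240, 255, 255, 255, 255, 255, 251, 240, 240, 240, 240, 239, 239, 239, 239, 243, 238, 224, 241, 241, 242, 242], [64, 73, 153, 153, 153, 153, 153, 154, 148, 148, 152, 151, 151, 218, 255, 255, 255, 228, 154, 151, 151, 152, 151, 151, 152, 151, 150, 147, 148, 150, 153, 154, 154, 154], [64, 63, 68, 68, 68, 68, 68, 68, 69, 69, 99, 124, 139, 148, 145, 217, 150, 147, 148, 148, 148, 148, 149, 149, 148, 141, 123, 95, 70, 68, 69, 68, 67, 68]]
```

```bash
cat >> h.py <<'E'
def ybox(P):
    y0=np.radians(-7.8);c=np.array([.5057,-.2296]);d=np.asarray(P)[:2]-c
    return np.array([d@[np.cos(y0),np.sin(y0)],d@[-np.sin(y0),np.cos(y0)]])*1e3
E
python3 - <<'E'
from h import *
for k in(9,10):
    im=np.load(f'w{k}.npy');o=np.load(f'o{k}.npy',allow_pickle=True).item();g=cv2.cvtColor(im,cv2.COLOR_RGB2GRAY).astype(int)
    m=masks(im);q=(m['H']>45)&(m['H']<85)&(m['S']>120);b=[x for x in blobs(q,40)][0];print(k,'green',b,ybox(onz('wrist',[b[0]],.038,o)[0]).round(1))
    for v in range(318,344,1):
        print(v,''.join('#' if x>250 else '+' if x>200 else '-' if x>120 else '.' for x in g[v,262:362]))
E
```

```text
9 green ([333.2, 324.9], [326, 319, 15, 12, 167]) [40.2 14.8]
318 .......+############################################################################################
319 .......#########################################################+++++++--+-+-+-+####################
320 ......-#########################################################+--------------+####################
321 ......-#########################################################+--------------+####################
322 ......+##########################################++#############+--------------+####################
323 ......################################+++++++++++++#############+--------------+####################
324 ...---################################++++++++++++++############+--------------+####################
325 ..+###################################+##+++++##################+--------------+####################
326 ..##############################################################+--------------+####################
327 ..##############################################################+--------------+#########
[... 3784 characters left out ...]
------------------########+-------------------------------------------
338 ..............................-------------------+#####+---------------------------.................
339 ....................................---------------+#+-----------------------.......................
340 .........................................-------------------------------............................
341 ..............................................--------------------..................................
342 ....................................................---------.......................................
343 ....................................................................................................
```

>>> servo_tool([
  [0.3,-0.86,0,1.23,0],
  [0.3,-0.86,0,1.23,0],
  [0.3,-0.86,0,1.23,0],
  [0.3,-0.86,0,1.23,0],
  [0.3,0,0,0,0],
])

```text
t: 16.15
tool_pos: [0.4295, -0.22, 0.1405]
tool_rot: [0.216, 3.134, -0.0]
contact_force: [-0.2, 0.1, -0.0]
opening: 0.0397
grip_force: 32.1
```

```bash
cat >> h.py <<'E'
def tab(k,show=True):
    st();o,im=snap(k);g=cv2.cvtColor(im,cv2.COLOR_RGB2GRAY).astype(int)
    m=masks(im);q=(m['H']>45)&(m['H']<85)&(m['S']>120);b=[x for x in blobs(q,20) if 250<x[0][0]<400];print(k,'green',b)
    if show:
        for v in range(318,350,1): print(v,''.join('#' if x>250 else '+' if x>200 else '-' if x>120 else '.' for x in g[v,262:362]))
E
python3 -c "
from h import *
tab(11)"
```

```text
t 16.15 a -32.2 n -0.7 y -0.2 F a 0.07 F n -0.15 Fy 0.06 grip 32.1 wt [ 0.08  0.01 -0.01]
11 green [([336.2, 324.1], [326, 320, 16, 12, 100])]
318 .......+############################################################################################
319 .......#########################################################++++++++++++++++####################
320 .......#########################################################+---------------+###################
321 ......-#################################################++++++++----------------+###################
322 ......+################################################+++++++++----------------+###################
323 ......#################################################++++++++++++++++++-------+###################
324 ...---#################################################+++++++++++++++++++------+###################
325 ..+#####################################################++++++++++++++++++------+###################
326 ..######################################################++###############+------+###################
327 ..######
[... 1702 characters left out ...]
......................................................................
344 ....................................................................................................
345 ....................................................................................................
346 ....................................................................................................
347 ....................................................................................................
348 ....................................................................................................
349 ....................................................................................................
```

>>> servo_tool([
  [0.3,-0.7,0,1.0,0],
  [0.3,-0.7,0,1.0,0],
  [0.3,0,0,0,0],
  [0.3,0,0,0,0],
])

```text
t: 16.7
tool_pos: [0.4308, -0.2202, 0.1386]
tool_rot: [0.216, 3.134, -0.0]
contact_force: [-0.7, 0.1, -0.4]
opening: 0.0395
grip_force: 32.1
```

```bash
python3 -c "
from h import *
tab(12)"
```

```text
t 16.7 a -34.5 n -0.7 y -0.1 F a 0.08 F n -0.78 Fy 0.01 grip 32.1 wt [ 0.08 -0.    0.04]
12 green [([334.3, 321.3], [326, 319, 16, 8, 54])]
318 .......+############################################################################################
319 .......#########################################################+++++++++++++++++###################
320 .......#########################################################+---------------+###################
321 ......-#######################################################++----------------+###################
322 ......+#######################################################++----------------+###################
323 ......######################################################++++++++++++++++++--+###################
324 ...---######################################################+++++++++++++++++++-+###################
325 ..+#########################################################+++++++++++++++++++-+###################
326 ..##########################################################+++###############+-+###################
327 ..#########
[... 1699 characters left out ...]
......................................................................
344 ....................................................................................................
345 ....................................................................................................
346 ....................................................................................................
347 ....................................................................................................
348 ....................................................................................................
349 ....................................................................................................
```

>>> servo_tool([
  [0.3,-0.46,0,0.66,0],
  [0.3,0,0,0,0],
  [0.3,0,0,0,0],
])

```text
t: 17.12
tool_pos: [0.4313, -0.2203, 0.1381]
tool_rot: [-0.216, -3.134, 0.0]
contact_force: [-0.6, 0.2, 1.0]
opening: 0.0398
grip_force: 32.1
```

```bash
python3 -c "
from h import *
tab(13)"
```

```text
t 17.125 a -35.2 n -0.7 y -0.1 F a 1.15 F n 0.03 Fy 0.1 grip 32.1 wt [0.02 0.12 0.05]
13 green [([334.0, 321.0], [326, 319, 16, 5, 49])]
318 .......+############################################################################################
319 .......#########################################################+++++++++++++++++###################
320 .......#########################################################+---------------+###################
321 ......-#######################################################++----------------+###################
322 ......+#######################################################++----------------+###################
323 ......########################################################+++++++++++++++++++###################
324 ...---########################################################+++++++++++++++++++###################
325 ..+############################################################++++++++++++++++++###################
326 ..#############################################################++###############+###################
327 ..############
[... 1696 characters left out ...]
......................................................................
344 ....................................................................................................
345 ....................................................................................................
346 ....................................................................................................
347 ....................................................................................................
348 ....................................................................................................
349 ....................................................................................................
```

The latch tab (px 326–342.5) now sits exactly over the green mark (326–342.5). Withdraw along the keyway and get in front of the lock's front lip to lever the key upright again.

>>> servo_tool([
  [0.3,2.9,0,-4.1,0],
  [0.3,5.7,0,-8.2,0],
  [0.3,5.7,0,-8.2,0],
  [0.3,5.7,0,-8.2,0],
  [0.3,5.7,0,-8.2,0],
  [0.3,4.2,0,-5.8,0],
  [0.3,0,0,0,0],
  [0.3,0,0,0,0],
])

```text
t: 18.18
tool_pos: [0.4016, -0.216, 0.1805]
tool_rot: [-0.216, -3.134, -0.0]
contact_force: [-0.3, 0.4, -0.6]
opening: 0.0397
grip_force: 32.0
```

Run:
```python
from h import *
o=st()
for n in('side','scene'):
    im=get_image(n).astype(float);np.save(n+'14.npy',im.astype(np.uint8));x,y,X,Y=(265,245,295,285) if n=='side' else (270,125,295,152);c=im[y:Y,x:X];wt=np.clip(c[...,0]-np.maximum(c[...,1],c[...,2])-35,0,None);yy,xx=np.mgrid[y:Y,x:X]
    print(n,'band',((wt*xx).sum()/wt.sum()).round(2),((wt*yy).sum()/wt.sum()).round(2))
R=Ro.from_rotvec(o['tool_rot']).as_matrix()
def proj(n,P):
    c=get_calibration(n);x=c['R']@np.array(P)+c['t'];return np.array([c['fx']*x[0]/x[2]+c['cx'],c['fy']*x[1]/x[2]+c['cy']])
for th in(32,35,38):
    t=np.radians(th);ax=np.array([np.sin(t),0,-np.cos(t)]);nn=np.array([-np.cos(t),0,-np.sin(t)]);pv=np.array([1.4,.3,-22.])
    W=o['tool_pos']+R@((pv-ax*91+nn*3)/1e3);print(th,proj('side',W).round(1),proj('scene',W).round(1))
```

```text
t 18.175 a 16.7 n -0.9 y -0.0 F a -0.32 F n -0.68 Fy 0.33 grip 32.0 wt [0.05 0.   0.02]
side band 280.21 271.27
scene band 282.59 141.59
32 [275.6 269.4] [283.4 140.2]
35 [277.1 268.6] [282.7 140.1]
38 [278.5 267.8] [282.  139.9]
```

>>> servo_tool([
  [0.3,10.6,0,7.4,0],
  [0.3,10.6,0,7.4,0],
  [0.3,-14,0,16.3,0],
  [0.3,-14,0,16.3,0],
  [0.3,0,0,0,0],
  [0.3,0,0,0,0],
])

```text
t: 19.02
tool_pos: [0.4078, -0.217, 0.1335]
tool_rot: [-0.216, -3.134, -0.0]
contact_force: [0.2, -0.6, -0.8]
opening: 0.0397
grip_force: 31.9
```

```bash
python3 -c "
from h import *
o=st();R=Ro.from_rotvec(o['tool_rot']).as_matrix();d=R.T@(o['tool_pos']-np.array([.4861,-.2277,.085]))*1e3;print('pivot s,h',-d[0]-1.4,85-d[2]+23)"
```

```text
t 19.025 a -25.4 n -22.7 y -0.1 F a -0.8 F n -0.21 Fy -0.53 grip 31.9 wt [ 0.01  0.01 -0.03]
pivot s,h -80.408386732017 156.43105126118633
```

>>> servo_tool([
  [0.3,-7.1,0,-4.4,0],
  [0.3,-6.2,0,-4.1,0],
  [0.3,-6.2,0,-3.7,0],
  [0.3,-7.4,0,-3.6,0],
  [0.3,-7.5,0,-3.1,0],
  [0.3,-7.9,0,-2.4,0],
  [0.3,-7.9,0,-1.9,0],
  [0.3,-8.1,0,-1.1,0],
  [0.3,-8.1,0,-0.6,0],
  [0.3,0,0,0,0],
  [0.3,0,0,0,0],
])

```text
t: 20.4
tool_pos: [0.4748, -0.2262, 0.1587]
tool_rot: [0.216, 3.132, -0.0]
contact_force: [-0.8, 0.8, -2.1]
opening: 0.0396
grip_force: 32.4
```

```bash
cat >> h.py <<'E'
def keyview(k):
    o=st();o,im=snap(k);m=masks(im);H,S,V=m['H'],m['S'],m['V']
    r=((H<6)|(H>174))&(S>120)&(V>60);r[:,:250]=0;r[:,390:]=0;bs=blobs(r,20);print('red',bs)
    print('blue',[b for b in blobs(m['blue'],200)])
    c=get_calibration('wrist');M=c['mount']
    for b in bs:
        x0,y0,w,h,_=b[1];Z=30*302.5/(w+.3) # depth mm by width
        p=np.array([(b[0][0]-c['cx'])/c['fx']*Z,(b[0][1]-c['cy'])/c['fy']*Z,Z]);t=M[:3,:3]@p+M[:3,3]*1e3
        print('band in tool by width',t.round(1))
        for x in(-10,-5,0,4.4,10,15):
            d=M[:3,:3]@(p/Z);q=M[:3,3]*1e3;print(x,(q+d*(x-q[0])/d[0]).round(1),end=' ')
        print()
E
python3 -c "
from h import *
keyview(15)"
```

```text
t 20.4 a -43.6 n 47.3 y -0.1 F a -1.21 F n -1.9 Fy 0.68 grip 32.4 wt [-0.04  0.32  0.04]
red [([318.9, 209.2], [297, 208, 42, 4, 115])]
blue [([317.5, 278.7], [266, 235, 104, 84, 7887])]
band in tool by width [ 8.   1.5 63.3]
-10 [-10.    1.8 126.9] -5 [ -5.    1.7 109.3] 0 [ 0.   1.7 91.6] 4.4 [ 4.4  1.6 76.1] 10 [10.   1.5 56.4] 15 [15.   1.4 38.7]
```

>>> servo_tool([
  [0.3,5,0,0,0],
  [0.3,0,0,-15,0],
  [0.3,0,0,-35,0],
  [0.3,0,0,-45,0],
  [0.3,0,0,-35,0],
  [0.3,0,0,-12,0],
  [0.3,0,0,0,-6],
  [0.3,0,0,0,-6.3],
  [0.3,0,0,0,0],
])

```text
t: 21.58
tool_pos: [0.469, -0.2253, 0.2995]
tool_rot: [0.119, -3.139, -0.001]
contact_force: [-0.5, -0.5, -1.0]
opening: 0.0397
grip_force: 32.5
```

>>> servo_tool([
  [0.3,-8,25,0,0],
  [0.3,-15,48,0,0],
  [0.3,-15,48,0,0],
  [0.3,-15,48,0,0],
  [0.3,-15,48,0,0],
  [0.3,-15,48,0,0],
  [0.3,-15,48,0,0],
  [0.3,-15,48,0,0],
  [0.3,-14,40,0,0],
  [0.3,-8,25,0,0],
  [0.3,0,0,0,0],
  [0.3,0,0,0,0],
])

```text
t: 23.08
tool_pos: [0.5708, 0.2091, 0.2998]
tool_rot: [0.119, -3.138, 0.001]
contact_force: [-0.4, 0.1, -1.1]
opening: 0.0392
grip_force: 32.5
```

```bash
python3 -c "
from h import *
keyview(16);o=get_obs();print(o['tool_pos'],o['tool_rot'])"
```

```text
t 23.075 a -1.6 n 233.8 y 429.0 F a -0.71 F n -0.97 Fy 0.14 grip 32.5 wt [ 0.02 -0.04  0.01]
red [([318.5, 209.8], [297, 209, 42, 3, 107])]
blue [([317.5, 278.5], [266, 234, 104, 85, 7914])]
band in tool by width [ 7.5  1.3 63.2]
-10 [-10.    1.5 124.4] -5 [ -5.    1.4 106.9] 0 [ 0.   1.4 89.4] 4.4 [ 4.4  1.3 74. ] 10 [10.   1.2 54.4] 15 [15.   1.2 36.9] 
[0.57087082 0.20877616 0.29998103] [ 1.18525030e-01 -3.13887731e+00  6.78077351e-04]
```

Run:
```python
from h import *
from scipy.optimize import least_squares
c=get_calibration('wrist');M=c['mount'].copy();M[:3,3]*=1e3;Mi=np.linalg.inv(M)
def row(x,z):
    p=Mi@np.array([x,0,z,1]);return c['cy']+c['fy']*p[1]/p[2]
for k in(4,16):
    im=np.load(f'w{k}.npy');m=masks(im);g=m['V']
    for u in(312,):
        print(k,[(v,int(m['S'][v,u]),int(g[v,u])) for v in list(range(192,206))+list(range(228,242))+list(range(262,330,2))])
```

```text
4 [(192, 0, 66), (193, 8, 65), (194, 0, 65), (195, 0, 64), (196, 0, 65), (197, 0, 65), (198, 4, 64), (199, 4, 66), (200, 7, 75), (201, 18, 100), (202, 21, 110), (203, 23, 112), (204, 20, 112), (205, 23, 112), (228, 25, 111), (229, 25, 111), (230, 25, 111), (231, 25, 111), (232, 25, 111), (233, 25, 111), (234, 27, 112), (235, 25, 112), (236, 54, 104), (237, 200, 112), (238, 221, 112), (239, 218, 111), (240, 218, 111), (241, 212, 113), (262, 217, 113), (264, 214, 113), (266, 216, 112), (268, 215, 114), (270, 217, 113), (272, 214, 113), (274, 217, 113), (276, 219, 113), (278, 217, 115), (280, 219, 129), (282, 221, 144), (284, 221, 148), (286, 217, 149), (288, 219, 148), (290, 220, 146), (292, 217, 147), (294, 217, 146), (296, 219, 147), (298, 218, 146), (300, 217, 146), (302, 216, 145), (304, 221, 144), (306, 218, 144), (308, 221, 144), (310, 221, 143), (312, 224, 140), (314, 217, 142), (316, 221, 142), (318, 223, 128), (320, 137, 93), (322, 4, 65), (324, 4, 64), (326, 4, 65), (328, 8, 65)]
16 [(192, 85, 255), (193, 85, 255), (194, 85, 255), (195, 85, 255), (196, 85, 255), (197, 85, 255
[... 224 characters left out ...]
1), (234, 53, 115), (235, 198, 120), (236, 221, 121), (237, 215, 120), (238, 215, 120), (239, 217, 121), (240, 215, 122), (241, 215, 122), (262, 215, 122), (264, 217, 122), (266, 217, 121), (268, 215, 122), (270, 216, 125), (272, 220, 123), (274, 214, 124), (276, 216, 123), (278, 218, 138), (280, 218, 152), (282, 218, 157), (284, 222, 154), (286, 220, 152), (288, 219, 150), (290, 218, 151), (292, 218, 150), (294, 218, 151), (296, 218, 151), (298, 219, 149), (300, 216, 149), (302, 217, 148), (304, 220, 147), (306, 219, 147), (308, 219, 147), (310, 218, 146), (312, 222, 145), (314, 221, 144), (316, 219, 128), (318, 126, 93), (320, 4, 69), (322, 0, 69), (324, 7, 70), (326, 4, 69), (328, 7, 70)]
```

Run:
```python
from h import *
from scipy.optimize import least_squares
c=get_calibration('wrist');M=c['mount'].copy();M[:3,3]*=1e3;Mi=np.linalg.inv(M)
def row(x,z):
    p=Mi@np.array([x,0,z,1]);return c['cy']+c['fy']*p[1]/p[2]
K=[(0,2),(38,3),(100,9),(149,9),(150,-8)]
def f(q,obs):
    xt,zt,th=q[0],q[1],q[2];a=np.array([np.sin(th),-np.cos(th)]);n=np.array([np.cos(th),np.sin(th)])
    return [row(*(np.array([xt,zt])+a*z+n*x))-v for (z,x),v in zip(K,obs)]
for nm,obs in(('w4',(200.8,212.0,236.4,280,319.7)),('w16',(199,209.8,234.4,278,317.6))):
    r=least_squares(f,[1,107,0],args=(obs,),x_scale=[1,1,.01]);print(nm,r.x[:2].round(2),np.degrees(r.x[2]).round(2),r.fun.round(2))
```

```text
w4 [ -0.77 113.44] -0.62 [ 0.1   0.58 -1.12  0.76 -0.32]
w16 [  0.99 113.56] -0.97 [-0.08  0.8  -1.13  0.71 -0.3 ]
```

>>> servo_tool([
  [0.3,0.7,0,15,0],
  [0.3,0,0,35,0],
  [0.3,0,0,35,0],
  [0.3,0,0,25,0],
  [0.3,0,0,10,0],
  [0.3,0,0,0,0],
  [0.3,0,0,0,0],
])

```text
t: 24.0
tool_pos: [0.5711, 0.2096, 0.1818]
tool_rot: [-0.12, 3.137, 0.001]
contact_force: [0.3, 0.3, 0.5]
opening: 0.0397
grip_force: 32.5
```

Run:
```python
from h import *
o,im=snap(17);print(o['tool_pos'],o['tool_rot'],o['contact_force'])
g=cv2.cvtColor(im,cv2.COLOR_RGB2GRAY).astype(int);m=masks(im)
red=((m['H']<6)|(m['H']>174))&(m['S']>120)&(m['V']>60)
for v in range(165,216): print(v,''.join('R' if red[v,u] else 'B' if m['blue'][v,u] else 'b' if m['S'][v,u]>50 and g[v,u]>150 else 'd' if m['S'][v,u]>50 else '.' if g[v,u]<90 else '-' for u in range(262,376)))
```

```text
[0.57113744 0.20957743 0.18178266] [-1.20353629e-01  3.13683564e+00  6.83523952e-04] [0.30573954 0.29557087 0.46833574]
165 ..dbbbbbbbbbbbbbbbbbbbbbbbbbbbbbbbbbbbbbbbbbbbbbbbbbbbbbbbbbbbbbbbbbb---b----------------------------------b......
166 ..dbbbbbbbbbbbbbbbbbbbbbbbbbbbbbbbbbbbbbbbbbbbbbbbbbbbbbbbbbbbbbbbbbb--------------------------------------b......
167 ..ddbbbbbbbbbbbbbbbbbbbbbbbbbbbbbbbbbbbbbbbbbbbbbbbbbbbbbbbbbbbbbbbbbb------------------------------------bb......
168 ..ddbbbbbbbbbbbbbbbbbbbbbbbbbbbbbbbbbbbbbbbbbbbbbbbbbbbbbbbbbbbbbbbbb-------------------------------------bb......
169 ..ddbbbbbbbbbbbbbbbbbbbbbbbbbbbbbbbbbbbbbbbbbbbbbbbbbbbbbbbbbbbbbbbb--------------------------------------bb......
170 ..ddbbbbbbbbbbbbbbbbbbbbbbbbbbbbbbbbbbbbbbbbbbbbbbbbbbbbbbbbbbbbbbbb-b------------------------------------bb......
171 ..ddbbbbbbbbbbbbbbbbbbbbbbbbbbbbbbbbbbbbbbbbbbbbbbbbbbbbbbbbbbbbbbbb--b-----------------------------------bb......
172 ...dbbbbbbbbbbbbbbbbbbbbbbbbbbbbbbbbbbbbbbbbbbbbbbbbbbbbbbbbbbbbbbb--b------------------------------------bb......
173 ...dbbbbbbbbbbbbbbbbbbbb
[... 4388 characters left out ...]
bbbbbbbbbbbbbbbbbbbbbbbbbbbRRRRRRRRRRRRRRRRRRRRRRRRRRRRRRRRRRRRRRRRdb--------------------------bb........
211 ....dbbbbbbbbbbbbbbbbbbbbbbbbbbbbbbbddddddddddddddddRdRdRRRRRdRRRRRRRRRRRRRRbb--------------------------bb........
212 ....dbbbbbbbbbbbbbbbbbbbbbbbbbbbbbbb----------------------------------------bb--------------------------bb........
213 ....dbbbbbbbbbbbbbbbbbbbbbbbbbbbbbbb----------------------------------------bbb-b-----------------------bb........
214 ....dbbbbbbbbbbbbbbbbbbbbbbbbbbbbbbb----------------------------------------dbb-------------------------bb........
215 ....dbbbbbbbbbbbbbbbbbbbbbbbbbbbbbbb-----------------------------------------bb-------------------------bd........
```

Run:
```python
from h import *
o=np.load('o17.npy',allow_pickle=True).item();R=Ro.from_rotvec(o['tool_rot']).as_matrix()
for z in(.060,.062,.064):
    p=onz('wrist',[[316.6,189.6],[264.7,190],[370,190]],z,o);print(z,[((R.T@(q-o['tool_pos']))*1e3).round(1).tolist() for q in p])
c=get_calibration('wrist');M=c['mount'];d=M[:3,:3]@np.array([0,(198.8-c['cy'])/c['fy'],1]);q=M[:3,3]*1e3
for z in(105,107,109,113):print(z,(q+d*(z-q[2])/d[2]).round(2))
```

```text
0.06 [[9.5, -0.3, 121.8], [9.1, -46.7, 121.7], [9.2, 47.5, 121.8]]
0.062 [[10.0, -0.3, 119.8], [9.6, -46.3, 119.7], [9.6, 47.1, 119.8]]
0.064 [[10.4, -0.3, 117.8], [10.0, -46.0, 117.7], [10.1, 46.8, 117.8]]
105 [  5.2    0.69 105.  ]
107 [  4.71   0.69 107.  ]
109 [  4.21   0.69 109.  ]
113 [  3.23   0.7  113.  ]
```

>>> servo_tool([
  [0.3,1.8,-0.9,0,0],
  [0.3,0,0,6,0],
  [0.3,0,0,8,0],
  [0.3,0,0,8,0],
  [0.3,0,0,0,0],
  [0.3,0,0,0,0],
])

```text
t: 24.8
tool_pos: [0.5686, 0.2085, 0.1581]
tool_rot: [0.121, -3.139, 0.0]
contact_force: [0.0, 0.4, -0.3]
opening: 0.0397
grip_force: 32.5
```

```bash
python3 -c "
from h import *
o=get_obs();print(o['tool_pos'],o['contact_force'],o['wrist_torque'],o['opening'])"
```

```text
[0.56855844 0.20848973 0.15813077] [ 0.02395362  0.37739114 -0.25314832] [-0.02982319 -0.14045044  0.02511031] 0.039702591798707186
```

>>> servo_tool([
  [0.3,0,0,8,0],
  [0.3,0,0,8,0],
  [0.3,0,0,8,0],
  [0.3,0,0,5,0],
  [0.3,0,0,0,0],
  [0.3,0,0,0,0],
])

```text
t: 25.55
tool_pos: [0.5685, 0.2085, 0.1293]
tool_rot: [0.121, -3.139, 0.0]
contact_force: [-0.3, 0.1, -0.8]
opening: 0.0395
grip_force: 32.5
```

>>> servo_tool([
  [0.3,0,0,3,0],
  [0.3,0,0,3,0],
  [0.3,0,0,0,0],
])

```text
t: 25.92
tool_pos: [0.5685, 0.2085, 0.1229]
tool_rot: [0.121, -3.139, 0.0]
contact_force: [0.8, 0.7, 0.6]
opening: 0.0396
grip_force: 32.5
```

>>> servo_tool([
  [0.3,0,0,2,0],
  [0.3,0,0,0,0],
])

```text
t: 26.18
tool_pos: [0.5685, 0.2085, 0.1211]
tool_rot: [0.121, -3.139, 0.0]
contact_force: [-0.0, 0.1, -0.8]
opening: 0.0394
grip_force: 32.5
```

>>> servo_tool([
  [0.3,0,0,1,0],
  [0.3,0,0,0,0],
])

```text
t: 26.42
tool_pos: [0.5687, 0.2085, 0.1207]
tool_rot: [-0.121, 3.139, -0.0]
contact_force: [-1.3, -0.4, 2.0]
opening: 0.0394
grip_force: 32.8
```

>>> servo_tool([
  [0.3,0,0,1,0],
  [0.3,0,0,0,0],
])

```text
t: 26.68
tool_pos: [0.5689, 0.2086, 0.1207]
tool_rot: [-0.121, 3.139, 0.0]
contact_force: [-1.4, -1.8, 5.4]
opening: 0.0394
grip_force: 33.4
```

>>> servo_tool([
  [0.3,0,0,1,0],
  [0.3,0,0,0,0],
])

```text
t: 26.92
tool_pos: [0.5694, 0.2087, 0.1207]
tool_rot: [-0.121, 3.138, 0.0]
contact_force: [-2.6, -1.0, 9.8]
opening: 0.0396
grip_force: 33.6
```

>>> servo_tool([
  [0.3,0,0,-2.5,0],
  [0.3,0,0,0,0],
  [0.5,0,0,0,0],
  [0.7,0,0,0,0],
  [1,0,0,0,0],
  [1,0,0,0,0],
  [1,0,0,0,0],
  [1,0,0,0,0],
])

```text
t: 27.92
tool_pos: [0.5686, 0.2085, 0.1207]
tool_rot: [0.121, -3.139, 0.0]
contact_force: [-0.1, -0.6, -0.5]
opening: 0.0853
grip_force: 0.0
```

>>> servo_tool([
  [1,0,0,-10,0],
  [1,0,0,-30,0],
  [1,0,0,-45,0],
  [1,0,0,-45,0],
  [1,0,0,-30,0],
  [1,0,0,0,0],
  [1,0,0,0,0],
])

```text
t: 28.8
tool_pos: [0.5681, 0.2084, 0.2797]
tool_rot: [0.121, -3.138, 0.0]
contact_force: [0.1, -0.2, -0.1]
opening: 0.0856
grip_force: 0.0
```

Run:
```python
from h import *
o,im=snap(20);print(o['t'],o['tool_pos'],o['opening'])
m=masks(im);c,r=rect(m['blue']);print('blue',r)
b=cv2.boxPoints(r);print(onz('wrist',b,.162,o).round(4).tolist(),onz('wrist',b,.162,o).mean(0).round(4))
for n in('side','scene'):
    i=get_image(n);k=masks(i);np.save(n+'20.npy',i);print(n,[x for x in blobs(k['blue'],40) if 250<x[0][0]<450])
    j=np.load(n+'0.npy').astype(int);d=np.abs(i.astype(int)-j).sum(2)>60
    print('changed',[x for x in blobs(d,6) if 150<x[0][0]<480 and x[0][1]>130])
```

```text
28.8 [0.56811752 0.208442   0.27972313] 0.08562757215915962
blue ((318.0, 185.5), (9.0, 40.0), 90.0)
[[0.5512, 0.1906, 0.162], [0.5485, 0.2254, 0.162], [0.5565, 0.2262, 0.162], [0.5592, 0.191, 0.162]] [0.5539 0.2083 0.162 ]
side [([292.8, 165.9], [289, 157, 8, 17, 94])]
changed [([289.4, 159.7], [289, 157, 2, 6, 7]), ([295.2, 158.3], [294, 157, 3, 4, 6]), ([295.0, 177.0], [295, 174, 1, 7, 7]), ([185.0, 283.9], [41, 212, 251, 158, 6035]), ([312.5, 283.8], [310, 281, 6, 7, 27]), ([313.0, 291.8], [311, 289, 5, 7, 26])]
scene [([386.7, 192.1], [380, 184, 15, 17, 197])]
changed [([339.1, 158.6], [311, 97, 59, 110, 2550]), ([461.5, 151.3], [421, 125, 92, 54, 1198]), ([269.5, 174.2], [264, 172, 11, 5, 25])]
```

```bash
python3 -c "
from h import *
print(finish_job())"
```

```text
the job is handed in; nothing more can be done
None
```

The job is handed in at about 29 s of the 61 s: the latch tab sits over its green mark, and the blue key is back upright on its stand's floor and released. The final images show nothing else moved.

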